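# Tip wax specimen blocks into the inspection dish and hold the sprung magnifier over them

## Robot

A 7-joint arm with a two-finger parallel gripper is mounted at the origin on the work surface. World frame = base frame: x ahead of the robot, y to its left, z up, the work surface at z = 0. Lengths are in m, angles in rad, forces in N, time in s.
With the tool pointing down it reaches from about 0.35 to 0.9 m from the base axis. Payload 19.9 kg.
Tool frame: the origin (TCP) lies on the mounting face of the last link; the fingertips stand 199 mm ahead of it and the grasp point (between the pads) lies bot.pinch_z ahead of it (bot.pinch_z is the distance from the TCP to the grasp point, in m); x points along the fingers, y is the direction in which the jaws open and shut, and the axes are right-handed (so a half turn about x gives the same grasp; the last joint's range is limited). The gripper opens to 94 mm and grips with 3 to 60 N. Pads are 16 mm wide; open, the fingers measure 119 mm over their backs; the gripper's body (75 mm by 177 mm) begins 78 mm behind the grasp point.
Start: joints at [-1.325, 0.417, -0.01, 1.614, 0.005, 1.111, -0.053], TCP at [0.177, 0.599, 0.405] pointing down, gripper open.
Joint ranges: [-2.81, 2.81], [-0.39, 2.02], [-1.27, 1.25], [0.06, 2.57], [-1.19, 4.33], [0.19, 2], [-2.82, 2.82]. Speed limits (rad/s): [1.89, 1.89, 2.39, 2.39, 3.01, 3.01, 3.01].

## Interface

Orientations are given as a unit quaternion [w, x, y, z].
In Python, from rig import bot gives the robot as it stands.
- The arm moves only by the shell command python3 -m creep 'ROWS' [FORCE]. ROWS is JSON, a list of rows, each an object with "hand": the finger opening in mm, from 0 to 94; "delta_pos": the shift along the tool's x, y, z in mm, a list of three; "yaw": the turn about the tool's x in rad. A call has 1 to 10 rows; each row is the pose to reach, as a shift and turn from the pose commanded when the call began, along the tool's axes at that moment; what a row does not reach only later rows make up. A row lasts 1/10 s, in which the tool goes at most 50 mm and 8.59 degrees, less where a joint would pass 70% of its speed; a pose out of reach is approached as far as the arm can. A call with a gripper value outside its range is refused whole. The fingers move at their own pace and stop on an object; FORCE is the grip in N (left out, the last holds). Time passes only in rows, so rows that repeat a pose let the fingers close. It gives the time, the measured TCP pose, the force and the opening at its end, in the units of the state.
- bot.read_state(): the state, without advancing time (a new reading comes with each control period).
- bot.capture(name): name is "side" or "top"; returns a dict with "pixels" (420x560x3 uint8, red, green, blue), "mtx" (3x3 intrinsics, pixels), "extrinsics" (4x4, takes a point from camera to world coordinates). Camera axes: x right, y down, z forward; pixel columns grow to the right and rows downward; lengths in m; the calibration is good to about 2 mm. A picture is of the moment at which its call begins. There is no depth.
- bot.job_done(): hands the job in, once; it reports no verdict.
The state is a dict: "clock": time; "joints": joint angles; "joint_velocities": joint speeds; "joint_efforts": joint torques, N m; "tcp_pos": TCP position; "tcp_rot": TCP orientation; "ft_force": force on the tool from outside, world axes, zero at the start; "ft_torque": the same for the moment, N m; "opening": finger opening in m.
Only numpy, scipy, OpenCV 4.12 (cv2) and the standard library are available. Lean on these libraries where they do the work, as an engineer would, in place of code of your own. Each camera call takes 0.05 s, during which the arm holds its last target.

## Task

Carry the tray of four wax blocks to the inspection stand and tip it so that all four slide off its open end into the white dish, then set the empty tray upright on the bench, clear of the stand. Next swing the sprung magnifier arm over the dish, fully round against its stop, and finish while holding it there with the fingers against its spring: do not let go. Leave the white staining jars standing where they are.

Things in the scene. Friction and masses are not known exactly. Their poses are not given: they have to be found in the camera images.
- stand: Fixed inspection stand, found at different places, turned up to 0.35 rad. Origin on the bench under the dish centre, z up. Grey base plate 12 mm thick: x -100 to 100 mm, y -105 to 215 mm. White square dish at its centre; pivot post with the sprung lens arm at y = 170 mm. The arm rests on the -x side of the dish.
- dish_in (a point): Centre of the inner floor of the white dish, which is part of the stand: floor 16 mm, rim 50 mm above the bench; 150 x 150 mm inside, 158 mm outside, walls 4 mm. Axes as the stand's: z up, +y level from the dish towards the pivot post.
- pivot (a point): Point on the upright axis of the lens arm, at the arm's middle height, 75 mm above the bench, 170 mm along +y from the dish centre. The round pivot body here is 42 mm across; its top is 95 mm above the bench.
- lens_arm (a joint): Angle of the lens arm about its upright pivot, rad. 0 = at rest, swung aside; 1.2 = against its stop, lens over the dish centre (arm along the stand's -y). Grows anticlockwise seen from above. A spring always drives it back to 0: 0.25 N m at rest rising to 0.75 N m at the stop (7.5 N at the peg).
- lens_peg (a point): Top centre of the arm's steel grip peg: upright round pin 14 mm thick, 81 to 130 mm above the bench, 100 mm from the pivot axis, moving with the arm. The arm is a flat bar 24 mm wide, 69 to 81 mm above the bench; beyond the peg it carries, at the same height, a round lens in a ring 92 mm across centred 170 mm from the pivot axis.
- tray: Loose aluminium tray, about 0.16 kg. Origin: centre of underside, z up. Floor 130 (x) by 108 mm (y), 4 mm thick; walls 22 mm high at both sides and the back (-x); open at +x, no lip. A level bar above its centre runs along y: 12 mm thick, 16 mm tall, 60 to 76 mm above the underside, 108 mm between its two uprights. Its +x points to world +y within 0.5 rad.
- block0: One of four alike wax specimen blocks on the tray, each a flat grey plastic base 30 x 24 x 7 mm with a cream wax block 26 x 21 x 7 mm on top, 18 g; origin at the centre of the underside, 30 mm side along x, z up. Smooth: they slide on the tilted tray from roughly 16 to 23 degrees.
- block1: One of four alike wax specimen blocks on the tray, each a flat grey plastic base 30 x 24 x 7 mm with a cream wax block 26 x 21 x 7 mm on top, 18 g; origin at the centre of the underside, 30 mm side along x, z up. Smooth: they slide on the tilted tray from roughly 16 to 23 degrees.
- block2: One of four alike wax specimen blocks on the tray, each a flat grey plastic base 30 x 24 x 7 mm with a cream wax block 26 x 21 x 7 mm on top, 18 g; origin at the centre of the underside, 30 mm side along x, z up. Smooth: they slide on the tilted tray from roughly 16 to 23 degrees.
- block3: One of four alike wax specimen blocks on the tray, each a flat grey plastic base 30 x 24 x 7 mm with a cream wax block 26 x 21 x 7 mm on top, 18 g; origin at the centre of the underside, 30 mm side along x, z up. Smooth: they slide on the tilted tray from roughly 16 to 23 degrees.
- jar0: One of three alike closed white staining jars standing on the bench, 104 mm tall, 60 mm across the foot and 52 mm across the cap, 0.22 kg; origin at the centre of the underside. Bystander.
- jar1: One of three alike closed white staining jars standing on the bench, 104 mm tall, 60 mm across the foot and 52 mm across the cap, 0.22 kg; origin at the centre of the underside. Bystander.
- jar2: One of three alike closed white staining jars standing on the bench, 104 mm tall, 60 mm across the foot and 52 mm across the cap, 0.22 kg; origin at the centre of the underside. Bystander.
Things that resemble listed ones, but are neither listed nor needed, are in the scene too. Leave any pink or purple look-alike of the tray alone. What is shaped like the block2 but orange is not meant.

How it is judged:
On the way, in this order (a step that is already met when the one before it is completed fails the run):
1. the tray is tipped at the dish (angle between tray's own z axis and vertical above 0.24 rad and horizontal distance between tray and dish_in below 0.2 m and height (world z) of tray above 0.03 m).
2. all four blocks lie in the dish (x of block0 in the frame of dish_in between -0.076 and 0.076 m and y of block0 in the frame of dish_in between -0.076 and 0.076 m and z of block0 in the frame of dish_in between -0.006 and 0.036 m and x of block1 in the frame of dish_in between -0.076 and 0.076 m and y of block1 in the frame of dish_in between -0.076 and 0.076 m and z of block1 in the frame of dish_in between -0.006 and 0.036 m and x of block2 in the frame of dish_in between -0.076 and 0.076 m and y of block2 in the frame of dish_in between -0.076 and 0.076 m and z of block2 in the frame of dish_in between -0.006 and 0.036 m and x of block3 in the frame of dish_in between -0.076 and 0.076 m and y of block3 in the frame of dish_in between -0.076 and 0.076 m and z of block3 in the frame of dish_in between -0.006 and 0.036 m), for 0.2 s.
At the end, for the whole second after the job is handed in: All four blocks rest in the dish below its rim; the tray stands free, upright (0.1 rad) and still on the bench, centre over 150 mm from the dish centre, touching neither stand nor fingers; the lens arm is within 0.06 rad of its stop, still, held by the fingers with over 2 N (all of step 2 and linear speed of each of block0, block1, block2, block3, tray below 0.03 m/s and angle between tray's own z axis and vertical below 0.1 rad and height (world z) of tray below 0.006 m and horizontal distance between tray and dish_in above 0.15 m and contact force between each of the fingers, stand and tray below 0.2 N and value of joint lens_arm above 1.14 rad and velocity of joint lens_arm between -0.1 and 0.1 rad/s and contact force between the fingers and lens_arm above 2 N); the arm keeps its last pose, push and grip.
It fails at once if a staining jar is knocked over or pushed away (angle between any of jar0, jar1, jar2's own z axis and vertical above 0.5 rad or distance of any of jar0, jar1, jar2 from where it was at the start of the episode above 0.04 m).
It also fails if it takes over 61 s, if anything falls off the work surface, if the arm or the gripper's body presses on something with over 40 N, if the wrist force passes 120 N, or if a joint passes its speed limit or range.

## Working session

There is one attempt and no reset: what is moved stays moved. The work goes in short steps, Python scripts to look and compute and a shell command to move; the robot and the scene stay as the last step left them, time stands still between calls to the robot, and variables do not carry over. Pictures are saved under pics/ and viewed, and the job is handed in when it is done.

```bash
ls; mkdir -p pics
python3 - <<'E'
from rig import bot
import cv2,numpy as np
np.set_printoptions(precision=4,suppress=True)
print(bot.pinch_z, bot.read_state())
for n in("side","top"):
    c=bot.capture(n); cv2.imwrite(f"pics/{n}0.png",c["pixels"][:,:,::-1]); print(c["mtx"],c["extrinsics"])
    np.savez(f"pics/{n}0.npz",**c)
E
```

```text
pics
0.1804 {'clock': 0.0, 'joints': array([-1.3255,  0.418 , -0.0103,  1.6142,  0.0047,  1.1107, -0.053 ]), 'joint_velocities': array([ 0.0012,  0.0012, -0.0018, -0.0003,  0.0007, -0.    ,  0.0011]), 'joint_efforts': array([  0.0004, -85.1256,   0.6389, -42.5994,  -0.0488,   0.0186,
         0.0001]), 'tcp_pos': array([0.1768, 0.5993, 0.404 ]), 'tcp_rot': array([ 0.6998,  0.1006,  0.6999, -0.1015]), 'ft_force': array([-0.3784,  0.0624,  0.5341]), 'ft_torque': array([-0.0191, -0.0093, -0.0164]), 'opening': 0.09377839449078285}
[[398.8397   0.     272.2159]
 [  0.     398.8397 209.8019]
 [  0.       0.       1.    ]] [[ 0.8907 -0.296   0.345   0.2244]
 [-0.4541 -0.6127  0.6468 -0.5663]
 [ 0.02   -0.7328 -0.6802  0.757 ]
 [ 0.      0.      0.      1.    ]]
[[521.8683   0.     281.736 ]
 [  0.     521.8683 212.2463]
 [  0.       0.       1.    ]] [[ 0.0291 -0.9987  0.0415  0.4596]
 [-0.9995 -0.0285  0.016   0.0369]
 [-0.0148 -0.0419 -0.999   1.3706]
 [ 0.      0.      0.      1.    ]]
```

View pics/side0.png

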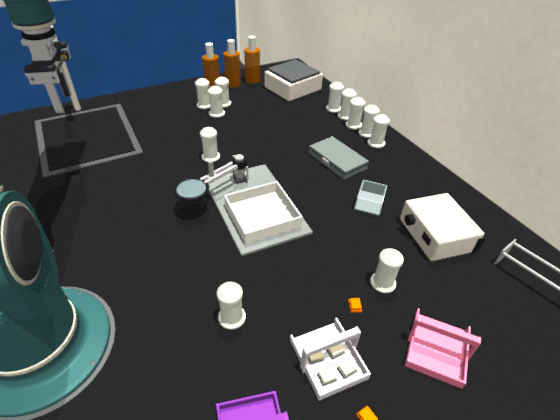

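View pics/top0.png

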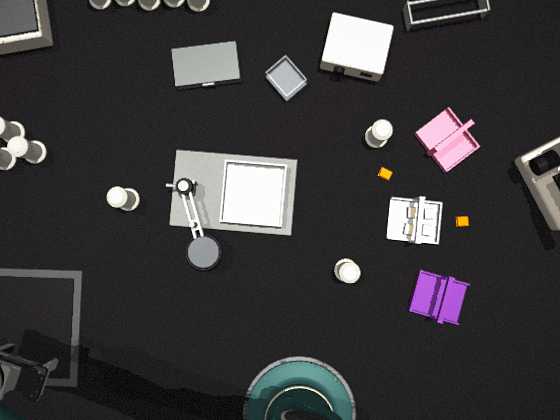

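```bash
cat > h.py <<'E'
import numpy as np,cv2
from rig import bot
np.set_printoptions(precision=4,suppress=True)
def load(f): return dict(np.load(f))
def ray(c,u,v):
    K=c["mtx"];T=c["extrinsics"]
    d=T[:3,:3]@np.linalg.solve(K,[u,v,1.]);return T[:3,3],d
def onz(c,u,v,z):
    o,d=ray(c,u,v);return o+d*(z-o[2])/d[2]
def proj(c,p):
    T=np.linalg.inv(c["extrinsics"]);q=c["mtx"]@(T[:3,:3]@np.asarray(p,float)+T[:3,3]);return q[:2]/q[2]
def snap(n,name):
    c=bot.capture(n);cv2.imwrite(f"pics/{name}.png",c["pixels"][:,:,::-1]);np.savez(f"pics/{name}.npz",**c);return c
def crop(c,name,x0,y0,x1,y1,k):
    im=c["pixels"][y0:y1,x0:x1,::-1];cv2.imwrite(f"pics/{name}.png",cv2.resize(im,None,fx=k,fy=k,interpolation=cv2.INTER_CUBIC))
E
python3 - <<'E'
from h import *
c=load("pics/top0.npz");crop(c,"t0tray",370,180,480,260,7)
crop(c,"t0stand",160,140,310,280,4)
c=load("pics/side0.npz");crop(c,"s0tray",280,310,380,400,6)
E
```

```text
(no output)
```

View pics/t0tray.png

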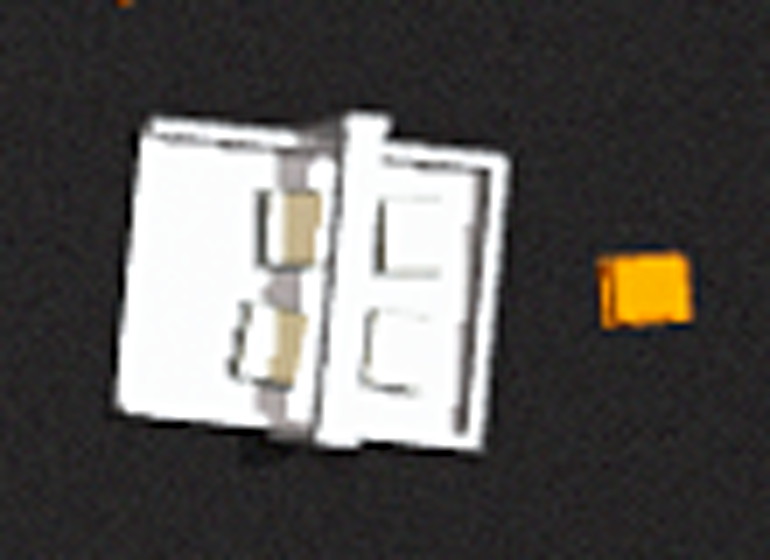

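View pics/t0stand.png

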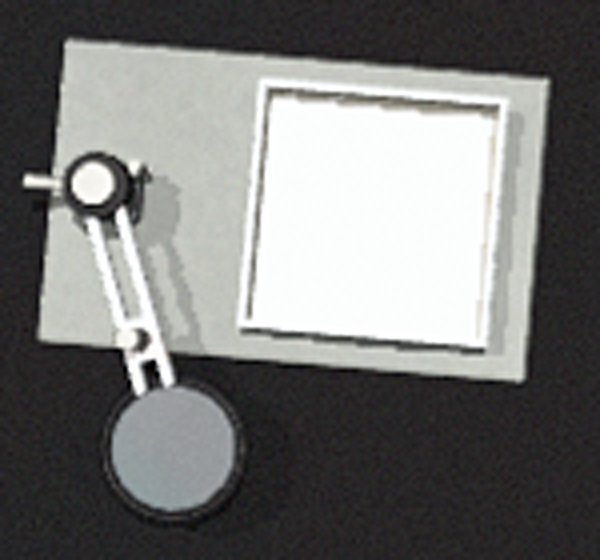

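View pics/s0tray.png

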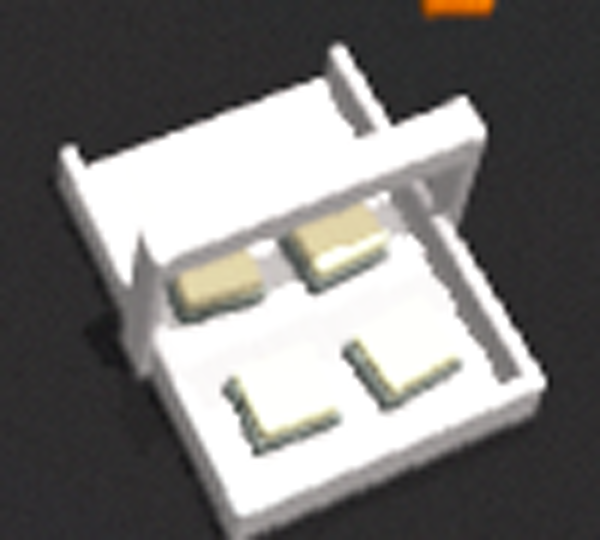

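Run:
```python
from h import *
c=load("pics/top0.npz")
B=[[66,39],[549,78],[523,381],[38,341]]
P=np.array([onz(c,u/4+160,v/4+140,.012) for u,v in B]);print(P)
# stand: TL=(+x,+y)=(100,215) TR=(100,-105) BR=(-100,-105) BL=(-100,215)
S=np.array([[.1,.215],[.1,-.105],[-.1,-.105],[-.1,.215]])
def fit(S,P):
    s=S-S.mean(0);p=P-P.mean(0);a=np.arctan2((s[:,0]*p[:,1]-s[:,1]*p[:,0]).sum(),(s*p).sum())
    R=np.array([[np.cos(a),-np.sin(a)],[np.sin(a),np.cos(a)]]);t=P.mean(0)-R@S.mean(0);return a,t,P-(S@R.T+t)
print("stand",fit(S,P[:,:2]))
D=[[260,80],[508,100],[485,350],[238,328]]
P=np.array([onz(c,u/4+160,v/4+140,.05) for u,v in D]);S=.079*np.array([[1,1],[1,-1],[-1,-1],[-1,1]])
print("dish",fit(S,P[:,:2]))
for nm,u,v,z in[("peg",134,337,.13),("piv",97,182,.095),("lens",175,448,.081)]: print(nm,onz(c,u/4+160,v/4+140,z))
T=[[150,118],[510,153],[485,452],[115,410]]
P=np.array([onz(c,u/7+370,v/7+180,.024) for u,v in T]);print(P, np.linalg.norm(P[0]-P[1]),np.linalg.norm(P[0]-P[3]))
# tray +x -> world +y ; TL = (+x tray, world +x = -y tray)
S=np.array([[.065,-.054],[-.065,-.054],[-.065,.054],[.065,.054]])
print("tray",fit(S,P[:,:2]))
for uv in[(345,115),(390,115),(315,445),(358,445)]: print("bar",onz(c,uv[0]/7+370,uv[1]/7+180,.076))
for uv in[(379,131)]: pass
q=bot.read_state();from scipy.spatial.transform import Rotation as Ro
print(Ro.from_quat(q["tcp_rot"],scalar_first=True).as_matrix())
```

```text
[[0.6724 0.3398 0.012 ]
 [0.6552 0.0221 0.012 ]
 [0.4568 0.0335 0.012 ]
 [0.4737 0.3506 0.012 ]]
stand (np.float64(-0.05419616035170714), array([0.5616, 0.1316]), array([[-0.0007, -0.0011],
       [-0.0005,  0.0008],
       [ 0.0008,  0.0013],
       [ 0.0003, -0.001 ]]))
dish (np.float64(-0.05765537553768118), array([0.5599, 0.1319]), array([[ 0.0002,  0.0002],
       [ 0.0008, -0.0004],
       [-0.0006,  0.0005],
       [-0.0004, -0.0003]]))
peg [0.4765 0.2661 0.13  ]
piv [0.5715 0.2988 0.095 ]
lens [0.4094 0.2473 0.081 ]
[[ 0.5633 -0.2231  0.024 ]
 [ 0.5541 -0.3553  0.024 ]
 [ 0.4441 -0.3479  0.024 ]
 [ 0.4555 -0.2125  0.024 ]] 0.13247154552457815 0.1082858054346447
tray (np.float64(1.4917906017746876), array([ 0.5043, -0.2847]), array([[ 0.0001,  0.0011],
       [ 0.0011, -0.0015],
       [-0.0012, -0.0027],
       [-0.    ,  0.0031]]))
bar [ 0.5623 -0.2818  0.076 ]
bar [ 0.5627 -0.2977  0.076 ]
bar [ 0.4454 -0.2734  0.076 ]
bar [ 0.4459 -0.2885  0.076 ]
[[-0.0002  0.2829  0.9592]
 [-0.001   0.9592 -0.2829]
 [-1.     -0.0011  0.0001]]
```

```bash
python3 -m creep '[{"hand":50,"delta_pos":[0,-38,28],"yaw":-0.02},{"hand":50,"delta_pos":[0,-76,56],"yaw":-0.04},{"hand":50,"delta_pos":[0,-114,85],"yaw":-0.06},{"hand":50,"delta_pos":[0,-151,113],"yaw":-0.08},{"hand":50,"delta_pos":[0,-189,141],"yaw":-0.1},{"hand":50,"delta_pos":[0,-227,169],"yaw":-0.12},{"hand":50,"delta_pos":[0,-265,197],"yaw":-0.14},{"hand":50,"delta_pos":[0,-302,226],"yaw":-0.16},{"hand":50,"delta_pos":[0,-340,254],"yaw":-0.18},{"hand":50,"delta_pos":[0,-378,282],"yaw":-0.208}]' 30
```

```text
clock: 1.1
tcp_pos: [0.3405, 0.1552, 0.4047]
tcp_rot: [0.707, 0.028, 0.707, -0.027]
ft_force: [0.9, -0.3, 0.4]
opening: 0.0502
```

```bash
cat >> h.py <<'E'
from scipy.spatial.transform import Rotation as Ro
def tool(): 
    q=bot.read_state();R=Ro.from_quat(q["tcp_rot"],scalar_first=True).as_matrix()
    return q,R,q["tcp_pos"]+R[:,0]*bot.pinch_z
def goto(x,y,z,ang=None):
    q,R,g=tool();d=R.T@(np.array([x,y,z])-g)*1000
    a=np.arctan2(R[1,1],R[0,1]);print("clock",q["clock"],"grasp",g,"yang",round(a,4),"delta mm",d.round(1),"yaw",None if ang is None else round(-(ang-a),4),"F",q["ft_force"],"open",q["opening"])
E
python3 -c "
from h import *
goto(.504,-.285,.2,1.492)"
```

```text
clock 1.1 grasp [0.3405 0.1552 0.2243] yang 1.493 delta mm [  24.2 -426.2  197.2] yaw 0.001 F [ 0.9199 -0.2863  0.3906] open 0.050223813455715596
```

```bash
python3 -m creep '[{"hand":50,"delta_pos":[2,-43,20],"yaw":0},{"hand":50,"delta_pos":[5,-85,39],"yaw":0},{"hand":50,"delta_pos":[7,-128,59],"yaw":0},{"hand":50,"delta_pos":[10,-170,79],"yaw":0},{"hand":50,"delta_pos":[12,-213,99],"yaw":0},{"hand":50,"delta_pos":[14,-256,118],"yaw":0},{"hand":50,"delta_pos":[17,-298,138],"yaw":0},{"hand":50,"delta_pos":[19,-341,158],"yaw":0},{"hand":50,"delta_pos":[22,-384,178],"yaw":0},{"hand":50,"delta_pos":[24,-426,197],"yaw":0}]'
python3 -m creep '[{"hand":40,"delta_pos":[10,0,0],"yaw":0},{"hand":40,"delta_pos":[20,0,0],"yaw":0}]'
python3 -c "
from h import *
goto(.504,-.285,.068,1.492)
c=snap('top','t1');crop(c,'t1c',350,140,500,280,5)
c=snap('side','s1');crop(c,'s1c',250,230,410,400,4)"
```

```text
clock: 2.1
tcp_pos: [0.5037, -0.2848, 0.3801]
tcp_rot: [0.706, 0.028, 0.707, -0.028]
ft_force: [1.1, 0.5, 0.7]
opening: 0.0498
clock: 2.3
tcp_pos: [0.5029, -0.2838, 0.3596]
tcp_rot: [0.706, 0.028, 0.707, -0.029]
ft_force: [-0.5, 0.2, -0.5]
opening: 0.0405
clock 2.3 grasp [ 0.5027 -0.2838  0.1792] yang 1.4903 delta mm [111.2  -1.    1.5] yaw -0.0017 F [-0.4802  0.2112 -0.5479] open 0.04046858083389909
```

View pics/s1c.png

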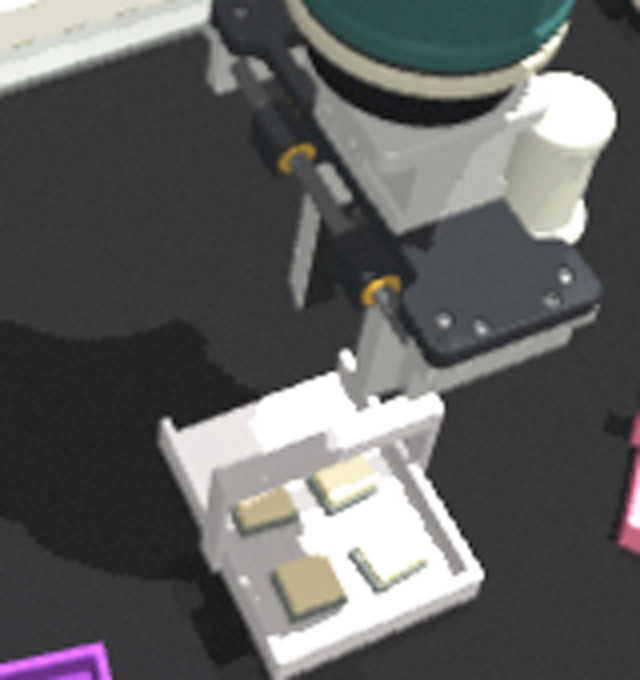

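View pics/t1c.png

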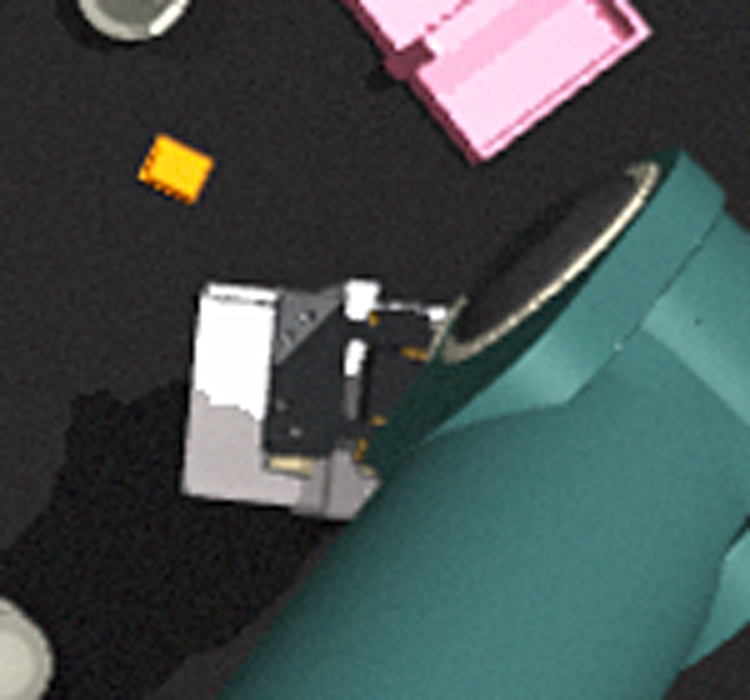

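```bash
python3 -m creep '[{"hand":40,"delta_pos":[28,0,0],"yaw":0},{"hand":40,"delta_pos":[56,0,0],"yaw":0},{"hand":40,"delta_pos":[84,-1,1],"yaw":0},{"hand":40,"delta_pos":[111,-1,1],"yaw":0},{"hand":40,"delta_pos":[111,-1,1],"yaw":0},{"hand":10,"delta_pos":[111,-1,1],"yaw":0},{"hand":5,"delta_pos":[111,-1,1],"yaw":0},{"hand":5,"delta_pos":[111,-1,1],"yaw":0},{"hand":5,"delta_pos":[111,-1,1],"yaw":0}]' 25
python3 -c "
from h import *
goto(.504,-.285,.068,1.492)"
```

```text
clock: 3.3
tcp_pos: [0.5044, -0.2841, 0.2507]
tcp_rot: [0.707, 0.028, 0.706, -0.028]
ft_force: [-0.5, 2.5, 11.7]
opening: 0.0118
clock 3.3 grasp [ 0.5046 -0.2841  0.0703] yang 1.4923 delta mm [ 2.3 -0.9 -0.6] yaw 0.0003 F [-0.5259  2.546  11.6903] open 0.011821739270975701
```

```bash
python3 -m creep '[{"hand":5,"delta_pos":[-5,0,0],"yaw":0},{"hand":5,"delta_pos":[-15,0,0],"yaw":0},{"hand":5,"delta_pos":[-30,0,0],"yaw":0},{"hand":5,"delta_pos":[-45,0,0],"yaw":0},{"hand":5,"delta_pos":[-60,0,0],"yaw":0},{"hand":5,"delta_pos":[-75,0,0],"yaw":0},{"hand":5,"delta_pos":[-85,0,0],"yaw":0},{"hand":5,"delta_pos":[-88,0,0],"yaw":0},{"hand":5,"delta_pos":[-88,0,0],"yaw":0}]'
python3 -c "
from h import *
goto(.504,-.285,.068,1.492)
c=snap('side','s2');crop(c,'s2c',250,180,450,400,3)"
```

```text
clock: 4.2
tcp_pos: [0.5042, -0.284, 0.338]
tcp_rot: [0.707, 0.028, 0.706, -0.028]
ft_force: [0.1, 0.3, -2.8]
opening: 0.0121
clock 4.2 grasp [ 0.5043 -0.2841  0.1576] yang 1.4922 delta mm [89.6 -1.  -0.2] yaw 0.0002 F [ 0.1211  0.346  -2.7689] open 0.012109568830301003
```

View pics/s2c.png

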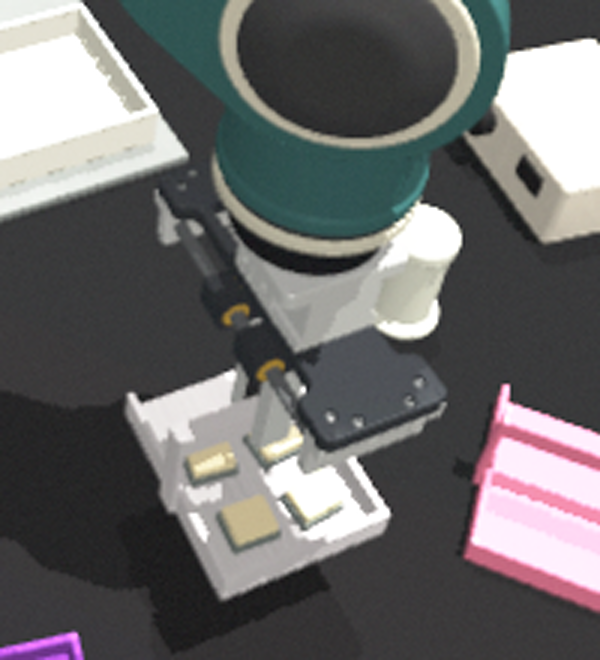

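```bash
python3 -c "
from h import *
goto(.5585,.097,.158,1.515)"
```

```text
clock 4.25 grasp [ 0.504  -0.284   0.1571] yang 1.4921 delta mm [ -0.9 384.1  24.4] yaw -0.0229 F [ 0.0151  0.6193 -3.297 ] open 0.011686608002796339
```

```bash
python3 -m creep '[{"hand":5,"delta_pos":[0,5,0],"yaw":0},{"hand":5,"delta_pos":[0,15,1],"yaw":-0.002},{"hand":5,"delta_pos":[0,32,2],"yaw":-0.004},{"hand":5,"delta_pos":[0,54,4],"yaw":-0.006},{"hand":5,"delta_pos":[0,80,5],"yaw":-0.008},{"hand":5,"delta_pos":[0,110,7],"yaw":-0.010},{"hand":5,"delta_pos":[0,136,9],"yaw":-0.012},{"hand":5,"delta_pos":[0,156,10],"yaw":-0.014},{"hand":5,"delta_pos":[0,170,11],"yaw":-0.016},{"hand":5,"delta_pos":[0,175,11],"yaw":-0.018}]'
python3 -m creep '[{"hand":5,"delta_pos":[0,5,0],"yaw":0},{"hand":5,"delta_pos":[0,17,1],"yaw":0},{"hand":5,"delta_pos":[0,37,2],"yaw":0},{"hand":5,"delta_pos":[0,64,4],"yaw":-0.005},{"hand":5,"delta_pos":[0,96,6],"yaw":-0.005},{"hand":5,"delta_pos":[0,128,8],"yaw":-0.005},{"hand":5,"delta_pos":[0,160,10],"yaw":-0.005},{"hand":5,"delta_pos":[0,186,11],"yaw":-0.005},{"hand":5,"delta_pos":[0,203,12],"yaw":-0.005},{"hand":5,"delta_pos":[0,209,13],"yaw":-0.005}]'
python3 -m creep '[{"hand":5,"delta_pos":[0,0,0],"yaw":0}]'
python3 -c "
from h import *
goto(.5585,.097,.120,1.515)
c=snap('side','s3');crop(c,'s3c',150,80,350,280,3)"
```

```text
clock: 5.25
tcp_pos: [0.5291, -0.1088, 0.3375]
tcp_rot: [0.707, 0.021, 0.707, -0.021]
ft_force: [-0.4, -0.4, -1.8]
opening: 0.0119
clock: 6.25
tcp_pos: [0.5546, 0.0988, 0.3375]
tcp_rot: [0.707, 0.019, 0.707, -0.019]
ft_force: [-0.1, -0.5, -2.8]
opening: 0.0119
clock: 6.35
tcp_pos: [0.5547, 0.0972, 0.3376]
tcp_rot: [0.707, 0.02, 0.707, -0.02]
ft_force: [-0.9, 0.3, -2.4]
opening: 0.0116
clock 6.35 grasp [0.5546 0.0971 0.1572] yang 1.5151 delta mm [37.2  0.1  3.9] yaw 0.0001 F [-0.8821  0.2864 -2.3509] open 0.011574587258818936
```

View pics/s3c.png

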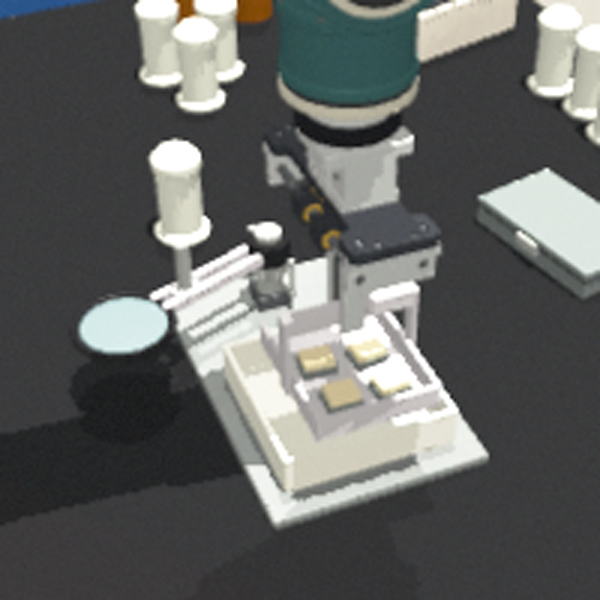

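```bash
python3 -m creep '[{"hand":5,"delta_pos":[6,0,1],"yaw":0},{"hand":5,"delta_pos":[16,0,2],"yaw":0},{"hand":5,"delta_pos":[26,0,3],"yaw":0},{"hand":5,"delta_pos":[32,0,4],"yaw":0},{"hand":5,"delta_pos":[32,0,4],"yaw":0}]'
python3 -m creep '[{"hand":5,"delta_pos":[1,0,0],"yaw":0},{"hand":5,"delta_pos":[3,0,0],"yaw":0},{"hand":5,"delta_pos":[5,0,0],"yaw":0},{"hand":5,"delta_pos":[7,0,0],"yaw":0},{"hand":5,"delta_pos":[9,0,0],"yaw":0},{"hand":5,"delta_pos":[11,0,0],"yaw":0},{"hand":5,"delta_pos":[13,0,0],"yaw":0},{"hand":5,"delta_pos":[14,0,0],"yaw":0}]' 6
python3 -c "
from h import *
goto(.5585,.097,.120,1.515)
c=snap('side','s4');crop(c,'s4c',150,80,350,280,3)"
```

```text
clock: 6.9
tcp_pos: [0.5584, 0.0968, 0.3045]
tcp_rot: [0.706, 0.02, 0.707, -0.02]
ft_force: [0.4, -0.1, -3.4]
opening: 0.012
clock: 7.7
tcp_pos: [0.5591, 0.0981, 0.2926]
tcp_rot: [0.708, 0.02, 0.706, -0.019]
ft_force: [-0.3, 6.1, 9.2]
opening: 0.0124
clock 7.7 grasp [0.5595 0.0985 0.1122] yang 1.5161 delta mm [-7.8 -1.5 -0.9] yaw 0.0011 F [-0.3275  6.0749  9.1973] open 0.01235487810702759
```

View pics/s4c.png

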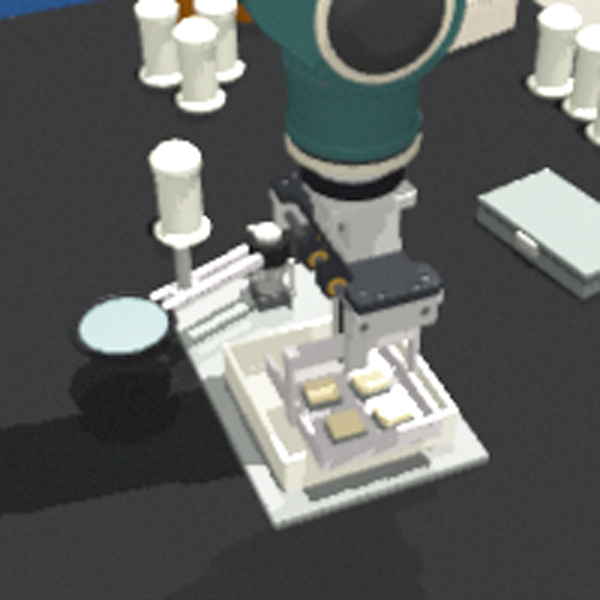

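```bash
python3 -m creep '[{"hand":16,"delta_pos":[-3,0,0],"yaw":0},{"hand":19,"delta_pos":[-3,0,0],"yaw":0},{"hand":22,"delta_pos":[-3,0,0],"yaw":0},{"hand":22,"delta_pos":[-3,0,0],"yaw":0},{"hand":22,"delta_pos":[-3,0,0],"yaw":0}]' 6
python3 -c "
from h import *
goto(.5585,.097,.120,1.515)
c=snap('side','s5');crop(c,'s5c',150,80,350,280,3)
"
```

```text
clock: 8.25
tcp_pos: [0.5585, 0.097, 0.2946]
tcp_rot: [0.707, 0.02, 0.707, -0.02]
ft_force: [0.7, 0.9, -1.0]
opening: 0.0217
clock 8.25 grasp [0.5585 0.097  0.1142] yang 1.5149 delta mm [-5.8  0.  -0. ] yaw -0.0001 F [ 0.7445  0.9357 -1.0485] open 0.02174232422219134
```

View pics/s5c.png

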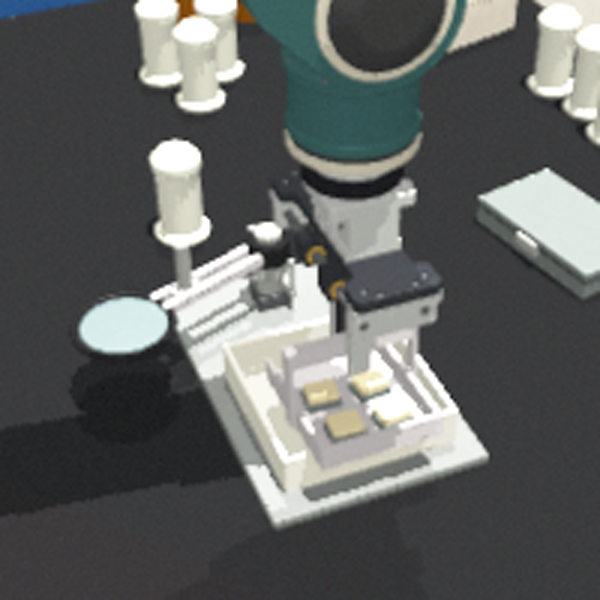

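```bash
python3 -c "
from h import *
c=load('pics/s5.npz');crop(c,'s5d',215,165,315,255,8)
"
```

```text
(no output)
```

View pics/s5d.png

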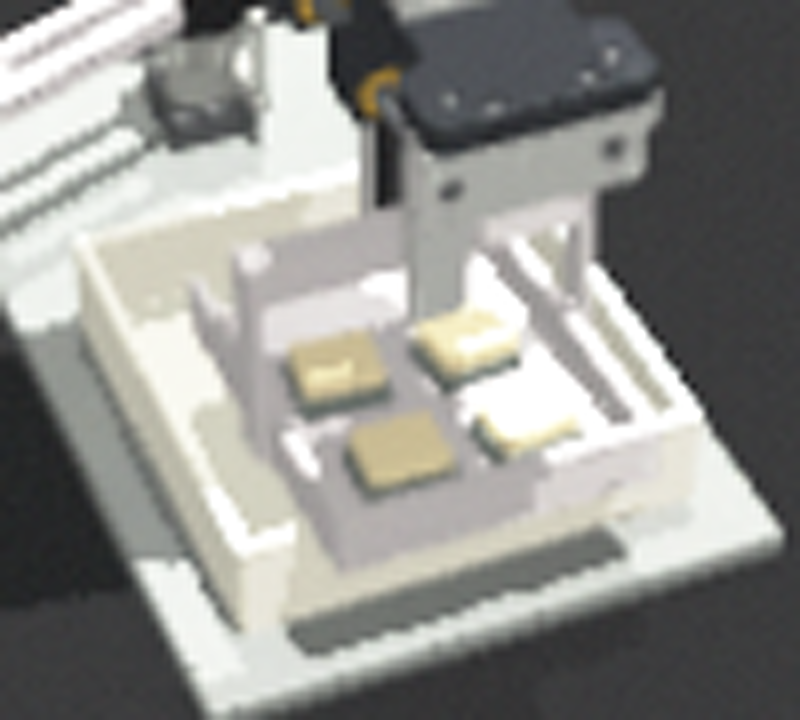

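```bash
cat >> h.py <<'E'
SO=np.array([.5605,.132,0]);SA=-.056
SR=Ro.from_euler('z',SA).as_matrix()
def onx(c,u,v,xs):
    o,d=ray(c,u,v);o=SR.T@(o-SO);d=SR.T@d
    return (o+d*(xs-o[0])/d[0])*1000
E
python3 -c "
from h import *
c=load('pics/s5.npz')
for n,u,v in [('back bottom',345,568),('back top',297,440),('front top',197,285),('bar end top',250,245),('bar end up L',235,260)]: print(n,onx(c,u/8+215,v/8+165,-.056))
"
```

```text
back bottom [ -56.     -122.9551   79.4661]
back top [-56.     -85.8919  98.1489]
front top [-56.      -0.4989  89.3036]
bar end top [-56.     -50.6288 145.9799]
bar end up L [-56.     -37.0648 129.2277]
```

```bash
python3 -c "
from h import *
c=snap('top','t5');crop(c,'t5c',160,130,320,270,5)
"
```

```text
(no output)
```

View pics/t5c.png

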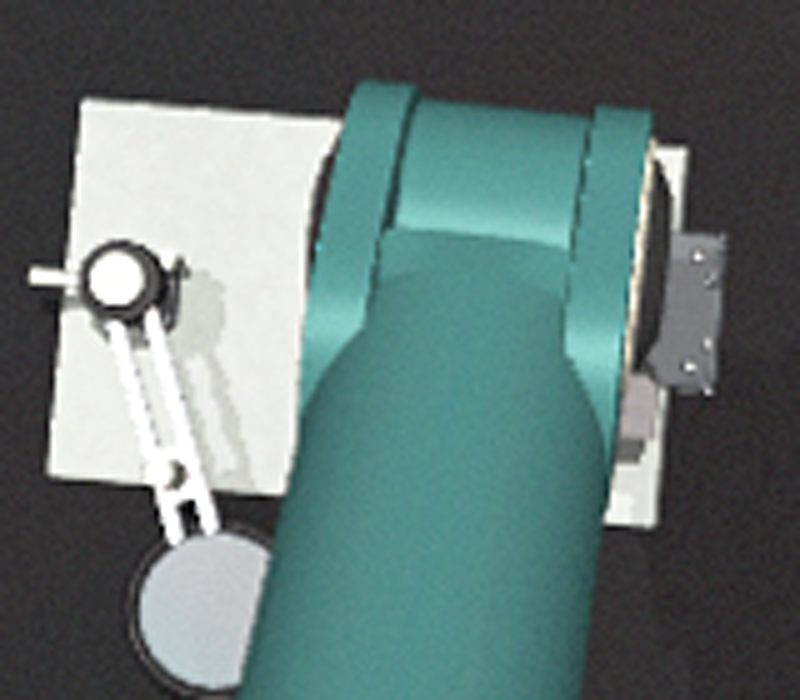

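```bash
python3 -m creep '[{"hand":16,"delta_pos":[0,0,0],"yaw":0},{"hand":10,"delta_pos":[0,0,0],"yaw":0},{"hand":5,"delta_pos":[0,0,0],"yaw":0},{"hand":5,"delta_pos":[0,0,0],"yaw":0},{"hand":5,"delta_pos":[-5,0,0],"yaw":0},{"hand":5,"delta_pos":[-12,0,0],"yaw":0},{"hand":5,"delta_pos":[-15,-8,0],"yaw":0},{"hand":5,"delta_pos":[-15,-16,0],"yaw":0},{"hand":5,"delta_pos":[-15,-23,0],"yaw":0},{"hand":5,"delta_pos":[-15,-23,0],"yaw":0}]' 25
python3 -c "
from h import *
goto(.5585,.097,.120,1.515)
c=snap('side','s6');crop(c,'s6d',215,155,315,255,7)
"
```

```text
clock: 9.35
tcp_pos: [0.5571, 0.0725, 0.3096]
tcp_rot: [0.707, 0.02, 0.707, -0.021]
ft_force: [-0.1, -0.4, -2.9]
opening: 0.0119
clock 9.35 grasp [0.5571 0.0724 0.1292] yang 1.5131 delta mm [ 9.2 24.6 -0. ] yaw -0.0019 F [-0.0725 -0.3756 -2.8756] open 0.011895528738851371
```

View pics/s6d.png

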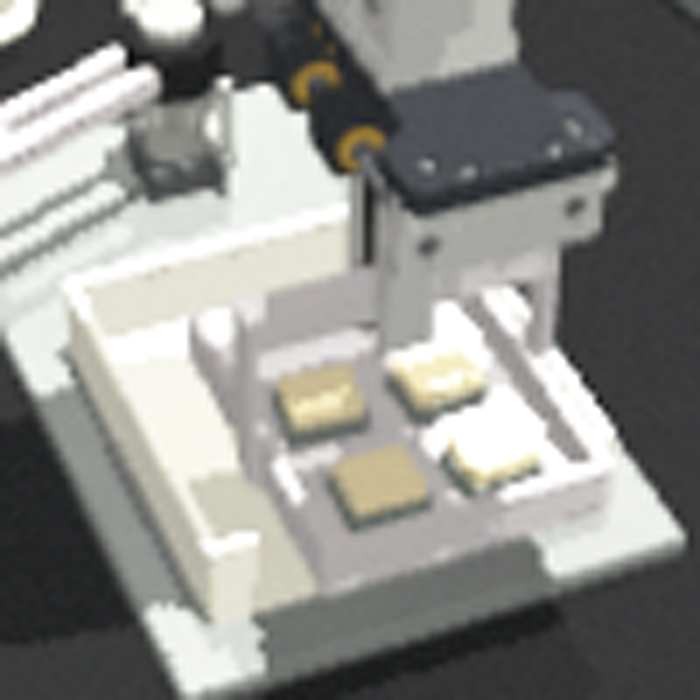

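```bash
python3 -m creep '[{"hand":5,"delta_pos":[3,0,0],"yaw":0},{"hand":5,"delta_pos":[6,0,0],"yaw":0},{"hand":5,"delta_pos":[9,0,0],"yaw":0},{"hand":5,"delta_pos":[9,0,0],"yaw":0}]'
python3 -m creep '[{"hand":5,"delta_pos":[2,0,0],"yaw":0},{"hand":5,"delta_pos":[3,0,0],"yaw":0}]'
python3 -m creep '[{"hand":5,"delta_pos":[1,0,0],"yaw":0},{"hand":5,"delta_pos":[2,0,0],"yaw":0}]'
python3 -c "
from h import *
goto(.5585,.097,.120,1.515)
"
```

```text
clock: 9.8
tcp_pos: [0.5571, 0.0743, 0.3001]
tcp_rot: [0.707, 0.019, 0.707, -0.02]
ft_force: [0.7, -0.0, -3.6]
opening: 0.0117
clock: 10.0
tcp_pos: [0.5573, 0.0741, 0.2975]
tcp_rot: [0.707, 0.02, 0.707, -0.02]
ft_force: [0.7, -0.2, -1.9]
opening: 0.0116
clock: 10.2
tcp_pos: [0.5573, 0.0741, 0.2956]
tcp_rot: [0.707, 0.02, 0.707, -0.02]
ft_force: [-0.4, -0.5, -3.2]
opening: 0.012
clock 10.2 grasp [0.5573 0.0741 0.1152] yang 1.515 delta mm [-4.8 22.9 -0. ] yaw 0.0 F [-0.4306 -0.451  -3.1548] open 0.011986669817374255
```

```bash
python3 -m creep '[{"hand":5,"delta_pos":[1,0,0],"yaw":0},{"hand":5,"delta_pos":[2,0,0],"yaw":0}]'
python3 -m creep '[{"hand":5,"delta_pos":[1,0,0],"yaw":0},{"hand":5,"delta_pos":[2,0,0],"yaw":0}]'
```

```text
clock: 10.4
tcp_pos: [0.5574, 0.0745, 0.2946]
tcp_rot: [0.707, 0.02, 0.707, -0.019]
ft_force: [-11.1, 4.6, 29.1]
opening: 0.0117
clock: 10.6
tcp_pos: [0.5578, 0.0751, 0.2937]
tcp_rot: [0.707, 0.02, 0.706, -0.018]
ft_force: [-12.4, 8.8, 41.5]
opening: 0.0124
```

```bash
python3 -m creep '[{"hand":5,"delta_pos":[-2,0,0],"yaw":0},{"hand":5,"delta_pos":[-3,0,0],"yaw":0}]'
python3 -c "
from h import *
goto(.5585,.097,.120,1.515)
c=snap('side','s7');crop(c,'s7d',215,155,315,255,7)
"
```

```text
clock: 10.8
tcp_pos: [0.5573, 0.0741, 0.2949]
tcp_rot: [0.707, 0.02, 0.707, -0.02]
ft_force: [-0.8, -0.4, -3.0]
opening: 0.0118
clock 10.8 grasp [0.5573 0.0741 0.1145] yang 1.5151 delta mm [-5.5 22.9 -0.1] yaw 0.0001 F [-0.8486 -0.3561 -3.046 ] open 0.011845239843437314
```

View pics/s7d.png

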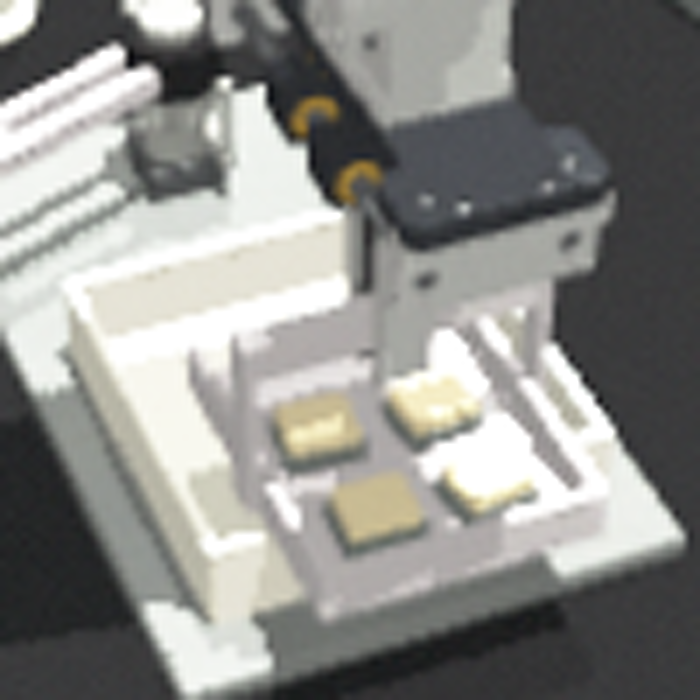

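```bash
python3 -c "
from h import *
c=load('pics/s7.npz')
def P(x,y,z): 
    u=proj(c,SO+SR@np.array([x,y,z])/1000); return ((u-[215,155])*7).round()
for p in [(-79,-79,50),(79,-79,50),(-79,79,50),(-54,-123,50),(54,-123,50),(54,-123,74),(-54,-123,74),(-54,7,74)]: print(p,P(*p))
"
```

```text
(-79, -79, 50) [193. 559.]
(79, -79, 50) [598. 438.]
(-79, 79, 50) [ 48. 284.]
(-54, -123, 50) [308. 625.]
(54, -123, 50) [591. 537.]
(54, -123, 74) [596. 489.]
(-54, -123, 74) [308. 577.]
(-54, 7, 74) [172. 337.]
```

```bash
python3 -m creep '[{"hand":5,"delta_pos":[1,0,0],"yaw":0},{"hand":30,"delta_pos":[1,0,0],"yaw":0},{"hand":75,"delta_pos":[1,0,0],"yaw":0},{"hand":90,"delta_pos":[1,0,0],"yaw":0},{"hand":90,"delta_pos":[1,0,0],"yaw":0},{"hand":90,"delta_pos":[1,0,0],"yaw":0}]'
python3 -c "
from h import *
goto(.5585,.097,.120,1.515)
c=snap('side','s8');crop(c,'s8d',215,155,315,255,7)
"
```

```text
clock: 11.45
tcp_pos: [0.5572, 0.074, 0.2936]
tcp_rot: [0.707, 0.02, 0.707, -0.02]
ft_force: [-0.3, 0.4, -0.4]
opening: 0.0484
clock 11.45 grasp [0.5572 0.074  0.1132] yang 1.5149 delta mm [-6.8 23.  -0. ] yaw -0.0001 F [-0.2819  0.4324 -0.3858] open 0.04838528156253308
```

View pics/s8d.png

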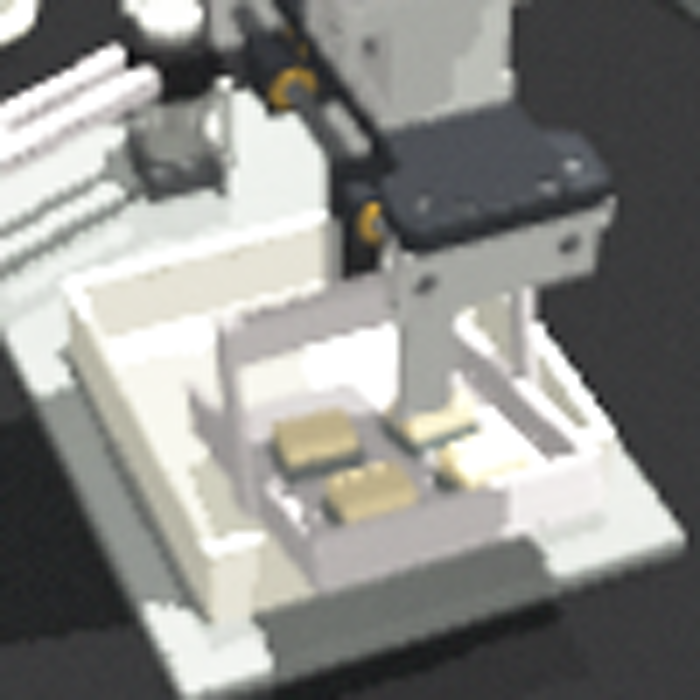

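```bash
python3 -m creep '[{"hand":90,"delta_pos":[0,0,0],"yaw":0},{"hand":90,"delta_pos":[0,0,0],"yaw":0},{"hand":90,"delta_pos":[0,0,0],"yaw":0},{"hand":90,"delta_pos":[0,0,0],"yaw":0}]'
python3 -c "
from h import *
c=snap('side','s9');crop(c,'s9d',215,155,315,255,7)
"
```

```text
clock: 11.9
tcp_pos: [0.5572, 0.074, 0.2937]
tcp_rot: [0.707, 0.02, 0.707, -0.02]
ft_force: [0.5, -0.6, 0.3]
opening: 0.0841
```

View pics/s9d.png

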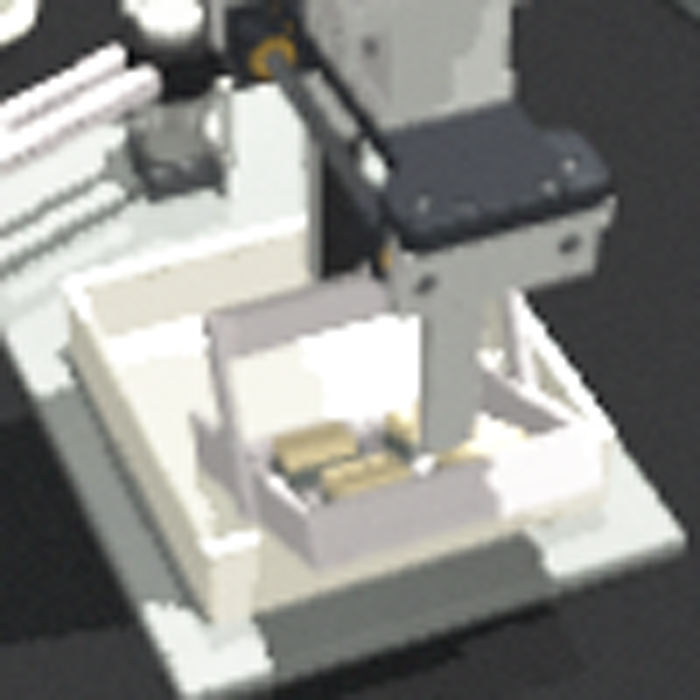

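```bash
python3 -m creep '[{"hand":94,"delta_pos":[0,0,0],"yaw":0},{"hand":94,"delta_pos":[0,0,0],"yaw":0},{"hand":94,"delta_pos":[0,0,0],"yaw":0}]'
python3 -c "
from h import *
c=snap('side','s10');crop(c,'s10d',215,155,315,255,7)
"
```

```text
clock: 12.25
tcp_pos: [0.5573, 0.0741, 0.2937]
tcp_rot: [0.707, 0.02, 0.707, -0.02]
ft_force: [0.2, 0.4, 0.3]
opening: 0.0941
```

View pics/s10d.png

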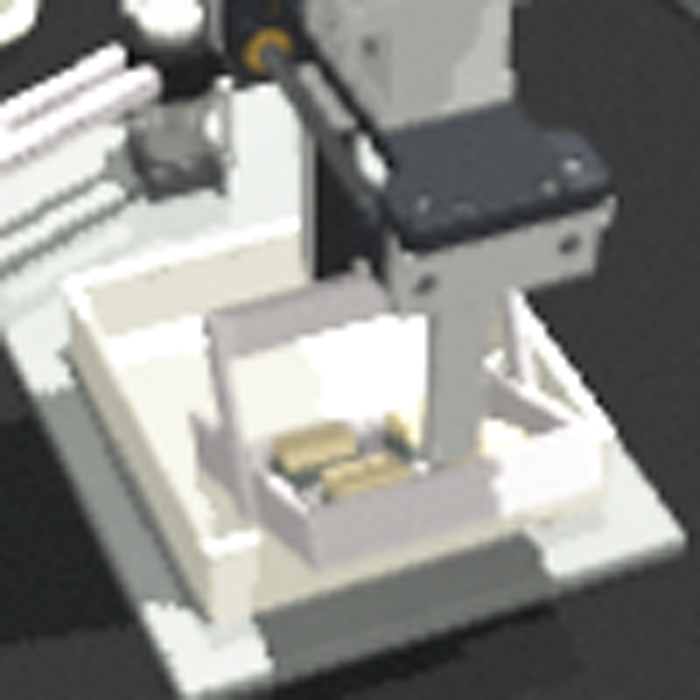

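```bash
python3 -c "
from h import *
for f,L in (('s7',[('bb',325,617),('bt',325,575),('bartop back',240,340),('ft',197,350)]),('s10',[('bb',315,567),('bt',318,530),('bartop back',210,318),('ft',195,415)])):
  c=load('pics/%s.npz'%f)
  for n,u,v in L: print(f,n,onx(c,(u-17)/7+215,(v+4)/7+155,-.054))
"
```

```text
s7 bb [ -54.     -123.2668   52.2975]
s7 bt [ -54.     -123.4086   73.2573]
s7 bartop back [-54.     -47.4396 115.8125]
s7 ft [-54.      -1.3435  72.4866]
s10 bb [ -54.     -114.5211   68.4475]
s10 bt [ -54.     -117.4231   89.1705]
s10 bartop back [-54.     -17.1665 101.0386]
s10 ft [-54.       4.4179  34.7677]
```

```bash
python3 -m creep '[{"hand":94,"delta_pos":[0,0,0],"yaw":0},{"hand":94,"delta_pos":[0,0,0],"yaw":0},{"hand":94,"delta_pos":[0,0,0],"yaw":0}]'
python3 -c "
from h import *
c=snap('side','s11');a=load('pics/s10.npz')
d=np.abs(c['pixels'].astype(int)-a['pixels']).max(2)[190:240,230:300];print(d.max(),(d>25).sum())
b=load('pics/s9.npz');d=np.abs(b['pixels'].astype(int)-a['pixels']).max(2)[190:240,230:300];print(d.max(),(d>25).sum())
crop(c,'s11d',235,190,305,245,11)
"
```

```text
clock: 12.6
tcp_pos: [0.5573, 0.0741, 0.2937]
tcp_rot: [0.707, 0.02, 0.707, -0.02]
ft_force: [-0.3, -0.7, 1.0]
opening: 0.0941
8 0
114 79
```

View pics/s11d.png

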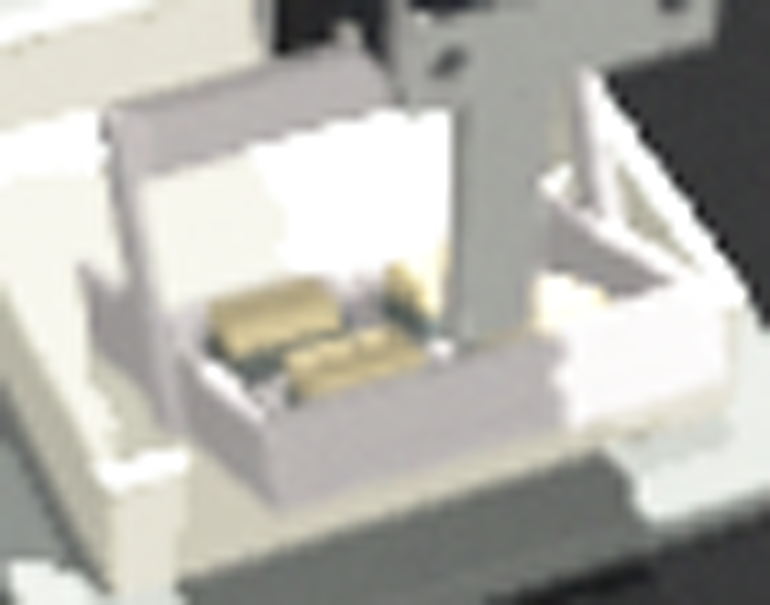

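```bash
python3 -m creep '[{"hand":94,"delta_pos":[0,7,0],"yaw":0},{"hand":94,"delta_pos":[0,15,0],"yaw":0},{"hand":94,"delta_pos":[0,22,0],"yaw":0},{"hand":94,"delta_pos":[0,22,0],"yaw":0}]'
python3 -c "
from h import *
c=snap('side','s12')
crop(c,'s12d',225,170,305,245,10)
"
```

```text
clock: 13.05
tcp_pos: [0.5585, 0.0976, 0.2936]
tcp_rot: [0.707, 0.019, 0.707, -0.019]
ft_force: [-0.0, -0.8, -0.2]
opening: 0.0939
```

View pics/s12d.png

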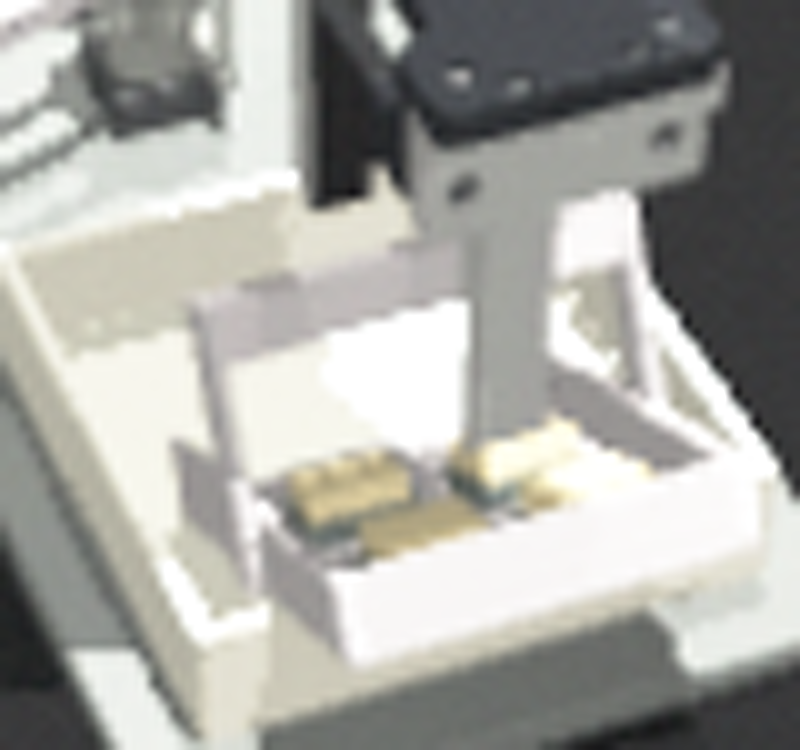

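```bash
python3 -c "
from h import *
goto(.5545,.0252,.1026,1.515)
"
python3 -m creep '[{"hand":94,"delta_pos":[-20,0,0],"yaw":0},{"hand":94,"delta_pos":[-45,0,0],"yaw":0},{"hand":34,"delta_pos":[-55,-15,0],"yaw":0},{"hand":34,"delta_pos":[-55,-40,0],"yaw":0},{"hand":34,"delta_pos":[-55,-60,0],"yaw":0},{"hand":34,"delta_pos":[-55,-73,0],"yaw":0},{"hand":34,"delta_pos":[-45,-73,0],"yaw":0},{"hand":34,"delta_pos":[-35,-73,0],"yaw":0},{"hand":34,"delta_pos":[-25,-73,0],"yaw":0},{"hand":34,"delta_pos":[-15,-73,0],"yaw":0}]'
python3 -c "
from h import *
goto(.5545,.0252,.1026,1.515)
c=snap('side','s13')
crop(c,'s13d',225,170,305,245,10)
"
```

```text
clock 13.1 grasp [0.5584 0.0968 0.1132] yang 1.5163 delta mm [ 10.6 -71.7  -0. ] yaw 0.0013 F [-0.1713 -0.0189  0.6158] open 0.09409515479234024
clock: 14.1
tcp_pos: [0.5543, 0.024, 0.3073]
tcp_rot: [0.707, 0.019, 0.707, -0.019]
ft_force: [0.4, 0.9, -0.2]
opening: 0.0348
clock 14.1 grasp [0.5541 0.024  0.1269] yang 1.5162 delta mm [24.3  1.2  0.3] yaw 0.0012 F [ 0.3744  0.8838 -0.1776] open 0.0348381011553166
```

View pics/s13d.png

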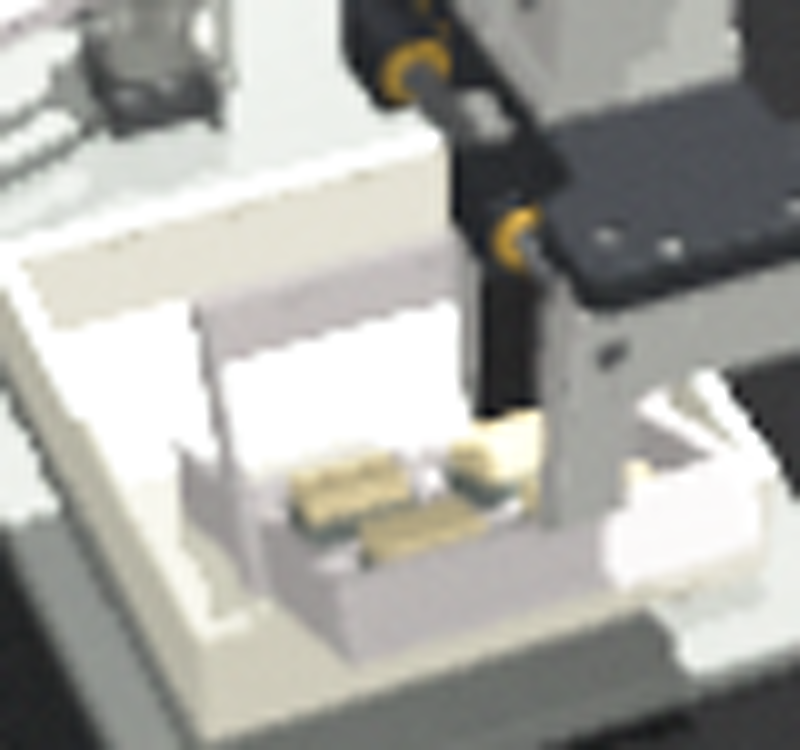

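```bash
python3 -m creep '[{"hand":34,"delta_pos":[10,1,0],"yaw":0},{"hand":34,"delta_pos":[18,1,0],"yaw":0},{"hand":34,"delta_pos":[23,1,0],"yaw":0},{"hand":20,"delta_pos":[23,1,0],"yaw":0},{"hand":2,"delta_pos":[23,1,0],"yaw":0},{"hand":2,"delta_pos":[23,1,0],"yaw":0},{"hand":2,"delta_pos":[23,1,0],"yaw":0},{"hand":2,"delta_pos":[23,1,0],"yaw":0}]' 8
python3 -c "
from h import *
goto(.5545,.0252,.1026,1.515)
c=snap('side','s14')
crop(c,'s14d',225,170,305,245,10)
"
```

```text
clock: 14.95
tcp_pos: [0.5545, 0.0241, 0.2858]
tcp_rot: [0.707, 0.02, 0.707, -0.02]
ft_force: [-0.0, -0.0, -1.0]
opening: 0.0046
clock 14.95 grasp [0.5545 0.0241 0.1054] yang 1.515 delta mm [ 2.8  1.1 -0.1] yaw -0.0 F [-0.0454 -0.0274 -0.992 ] open 0.0046466206904802465
```

View pics/s14d.png

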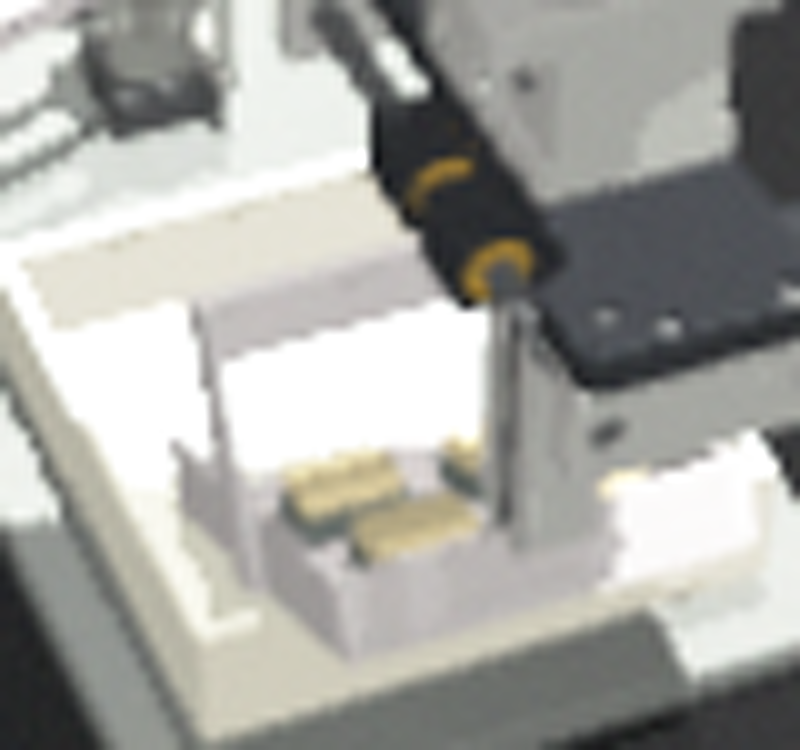

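```bash
python3 -m creep '[{"hand":0,"delta_pos":[-3,0,0],"yaw":0},{"hand":0,"delta_pos":[-6,1,0],"yaw":0},{"hand":0,"delta_pos":[-10,2,0],"yaw":0},{"hand":0,"delta_pos":[-14,4,0],"yaw":0},{"hand":0,"delta_pos":[-18,5,0],"yaw":0},{"hand":0,"delta_pos":[-22,6,0],"yaw":0}]' 8
python3 -c "
from h import *
goto(.5545,.0252,.1026,1.515)
c=snap('side','s15')
crop(c,'s15d',225,160,305,245,9)
"
```

```text
clock: 15.6
tcp_pos: [0.5548, 0.0303, 0.3081]
tcp_rot: [0.707, 0.02, 0.707, -0.02]
ft_force: [0.0, 0.1, -1.9]
opening: 0.0051
clock 15.6 grasp [0.5548 0.0303 0.1277] yang 1.5151 delta mm [25.1 -5.1 -0.1] yaw 0.0001 F [ 0.0271  0.1155 -1.9129] open 0.005135382249167886
```

View pics/s15d.png

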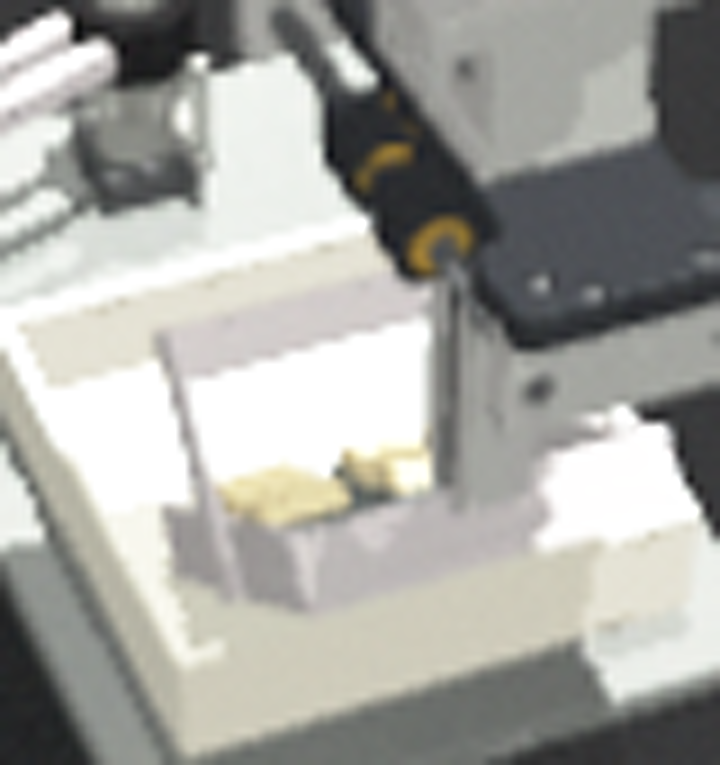

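```bash
python3 -m creep '[{"hand":0,"delta_pos":[-4,1,0],"yaw":0},{"hand":0,"delta_pos":[-8,3,0],"yaw":0},{"hand":0,"delta_pos":[-12,5,0],"yaw":0},{"hand":0,"delta_pos":[-16,7,0],"yaw":0},{"hand":0,"delta_pos":[-16,7,0],"yaw":0}]' 8
python3 -c "
from h import *
goto(.5545,.0252,.1026,1.515)
c=snap('side','s16')
crop(c,'s16d',225,150,305,245,8)
c=snap('top','t16');crop(c,'t16d',160,130,320,270,5)
"
```

```text
clock: 16.15
tcp_pos: [0.5553, 0.0374, 0.3243]
tcp_rot: [0.707, 0.02, 0.707, -0.02]
ft_force: [0.3, -1.5, 1.7]
opening: 0.0053
clock 16.15 grasp [0.5555 0.0374 0.1439] yang 1.5154 delta mm [ 41.3 -12.3  -0.3] yaw 0.0004 F [ 0.2907 -1.4866  1.7073] open 0.005269690357928517
```

View pics/s16d.png

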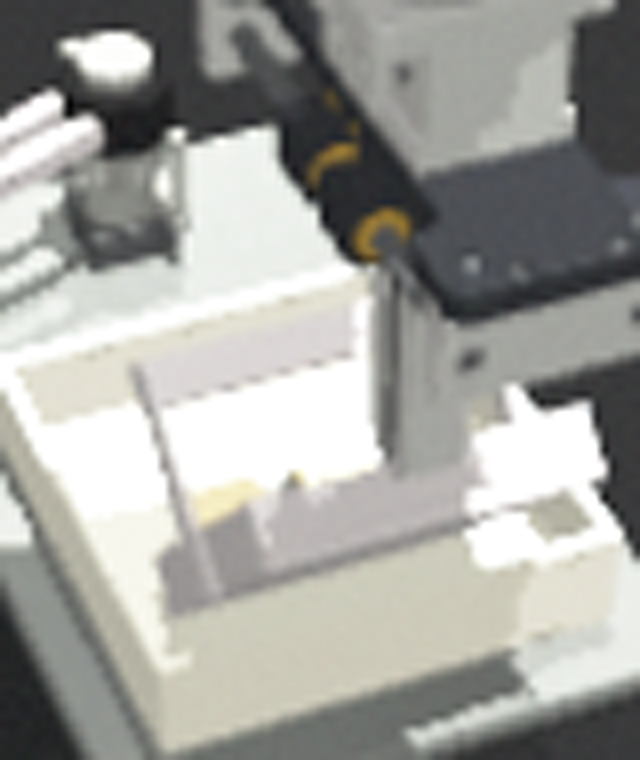

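View pics/t16d.png

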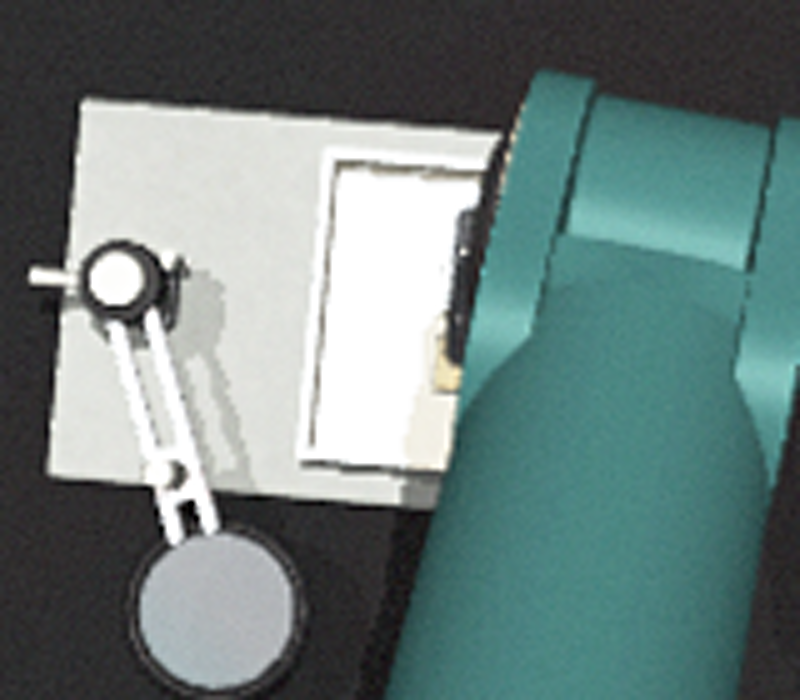

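```bash
python3 -m creep '[{"hand":0,"delta_pos":[-4,-4,0],"yaw":0},{"hand":0,"delta_pos":[-8,-8,0],"yaw":0},{"hand":0,"delta_pos":[-13,-12,0],"yaw":0},{"hand":0,"delta_pos":[-18,-16,0],"yaw":0},{"hand":0,"delta_pos":[-24,-20,0],"yaw":0},{"hand":0,"delta_pos":[-30,-25,0],"yaw":0},{"hand":0,"delta_pos":[-38,-30,0],"yaw":0},{"hand":0,"delta_pos":[-46,-35,0],"yaw":0},{"hand":0,"delta_pos":[-54,-40,0],"yaw":0}]' 12
python3 -c "
from h import *
goto(.5545,.0252,.1026,1.515)
c=snap('side','s17')
crop(c,'s17d',205,120,325,245,6)
c=snap('top','t17');crop(c,'t17d',160,130,320,270,5)
"
```

```text
clock: 17.15
tcp_pos: [0.5529, -0.0033, 0.3785]
tcp_rot: [0.707, 0.02, 0.707, -0.02]
ft_force: [0.6, -0.1, -0.2]
opening: 0.0006
clock 17.15 grasp [ 0.553  -0.0033  0.1981] yang 1.5149 delta mm [95.5 28.5 -0.1] yaw -0.0001 F [ 0.6192 -0.1429 -0.1964] open 0.0006255101738730956
```

View pics/s17d.png

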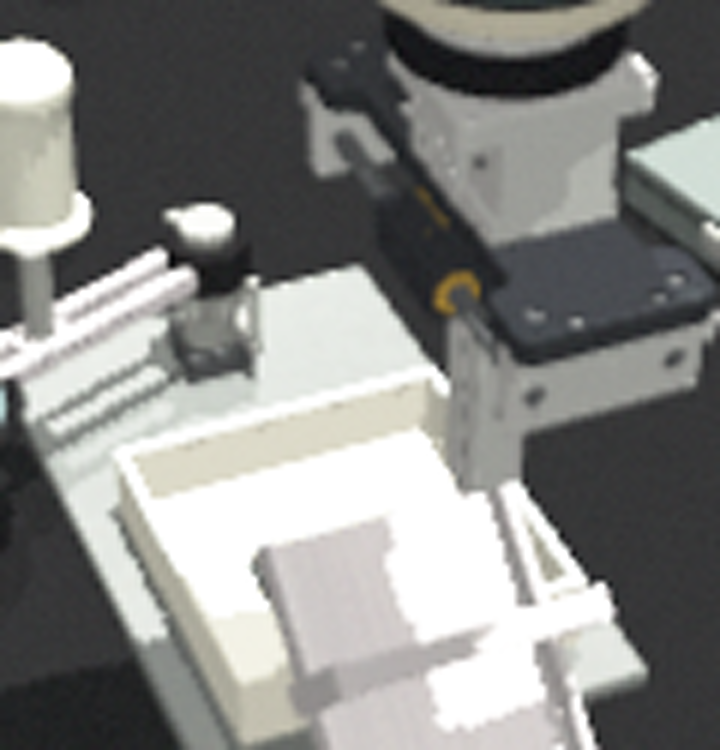

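View pics/t17d.png

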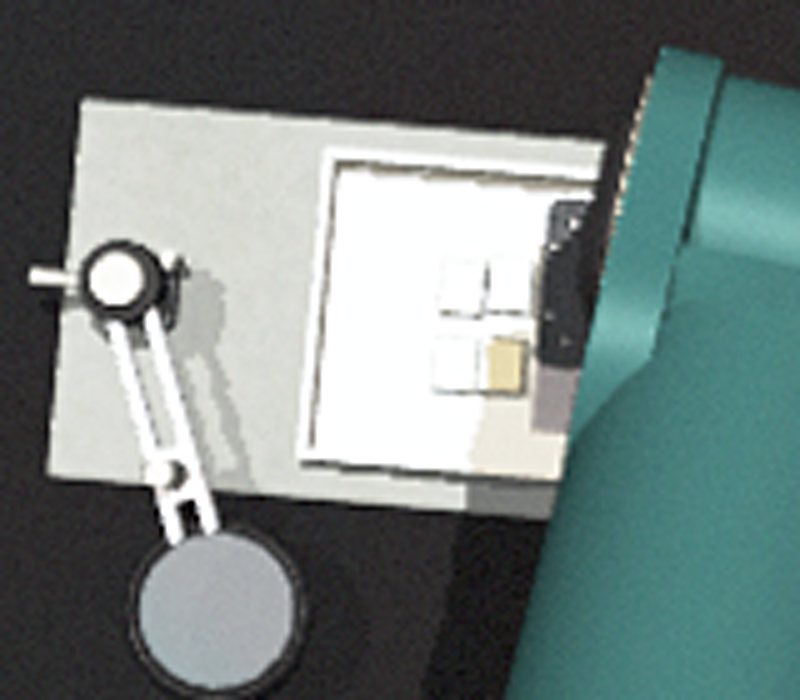

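```bash
python3 -c "
from h import *
c=load('pics/s17.npz')
crop(c,'s17e',190,150,350,280,5)
"
```

```text
(no output)
```

View pics/s17e.png

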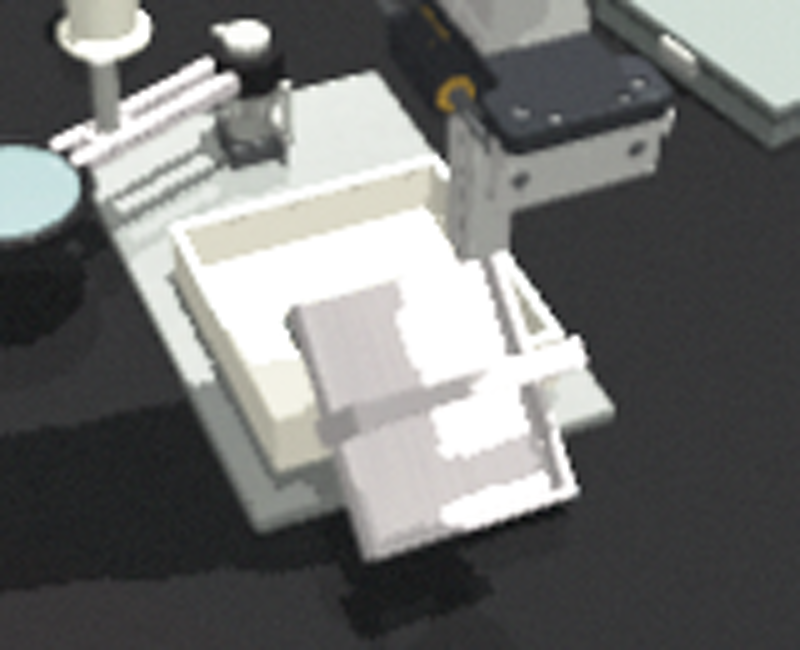

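```bash
python3 -m creep '[{"hand":30,"delta_pos":[-30,0,0],"yaw":0},{"hand":60,"delta_pos":[-60,0,0],"yaw":0},{"hand":60,"delta_pos":[-70,0,0],"yaw":0},{"hand":60,"delta_pos":[-70,0,0],"yaw":0}]' 12
python3 -c "
from h import *
c=snap('side','s18')
crop(c,'s18e',190,150,350,280,5)
"
```

```text
clock: 17.65
tcp_pos: [0.5531, -0.0026, 0.4486]
tcp_rot: [0.708, 0.02, 0.706, -0.019]
ft_force: [-0.0, -1.0, -0.6]
opening: 0.0289
```

View pics/s18e.png

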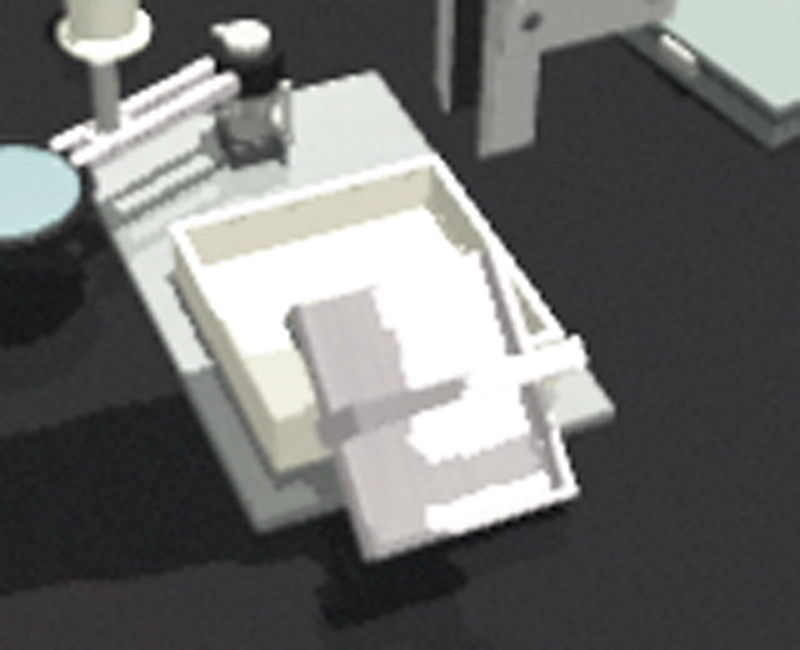

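```bash
python3 -c "
from h import *
c=load('pics/s18.npz')
for n,u,v in [('bbL',370,560),('bbR',578,490),('bt',345,475),('barL top back',335,440),('barL top front',325,410),('fL',293,315)]:
  u=u/5+190-2.4; v=v/5+150+.6
  print(n,onx(c,u,v,-.054 if u<280 else .054), (SR.T@(onz(c,u,v,0)-SO))*1000,(SR.T@(onz(c,u,v,.076)-SO))*1000)
c=snap('top','t18');crop(c,'t18d',160,130,360,270,4)
"
```

```text
bbL [ -54.     -139.5377    0.5714] [ -53.8168 -139.1022    0.    ] [ -78.1807 -197.0193   76.    ]
bbR [  54.     -148.8583   14.3033] [  60.75   -137.9362    0.    ] [  24.8841 -195.9703   76.    ]
bt [ -54.     -107.7515   29.7312] [-44.0867 -82.8864  -0.    ] [ -69.4274 -146.4473   76.    ]
barL top back [-54.     -95.0329  42.1515] [-39.7012 -58.418    0.    ] [ -65.4822 -124.4354   76.    ]
barL top front [-54.     -82.1813  50.9253] [-36.5103 -36.4684   0.    ] [ -62.6116 -104.6895   76.    ]
fL [-54.     -40.5457  78.5938] [-25.907   37.7046  -0.    ] [-53.0728 -37.9632  76.    ]
```

View pics/t18d.png

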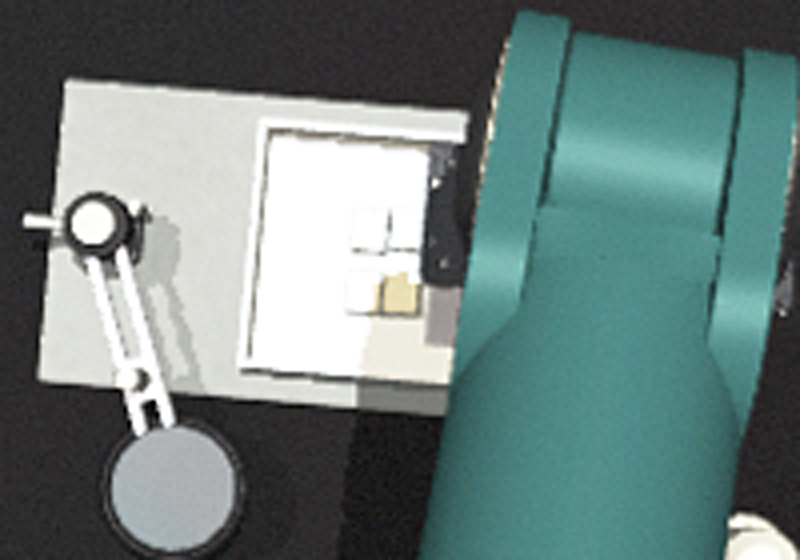

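```bash
python3 -c "
from h import *
p=SO+SR@np.array([.003,-.132,.094]);print(p);goto(*p,1.515)
"
```

```text
[0.5561 0.     0.094 ]
clock 17.75 grasp [ 0.5526 -0.0025  0.2663] yang 1.5154 delta mm [172.3   2.7   3.5] yaw 0.0004 F [-0.5182 -0.6609 -0.3105] open 0.03678286202590009
```

```bash
python3 -m creep '[{"hand":56,"delta_pos":[30,2,3],"yaw":0},{"hand":56,"delta_pos":[60,3,3],"yaw":0},{"hand":56,"delta_pos":[85,3,3],"yaw":0},{"hand":56,"delta_pos":[105,3,3],"yaw":0},{"hand":56,"delta_pos":[115,3,3],"yaw":0}]'
python3 -c "
from h import *
c=snap('side','s19')
crop(c,'s19e',190,130,350,280,5)
"
```

```text
clock: 18.25
tcp_pos: [0.5554, 0.0001, 0.3299]
tcp_rot: [0.706, 0.019, 0.708, -0.02]
ft_force: [-0.2, -0.8, 0.6]
opening: 0.0563
```

View pics/s19e.png

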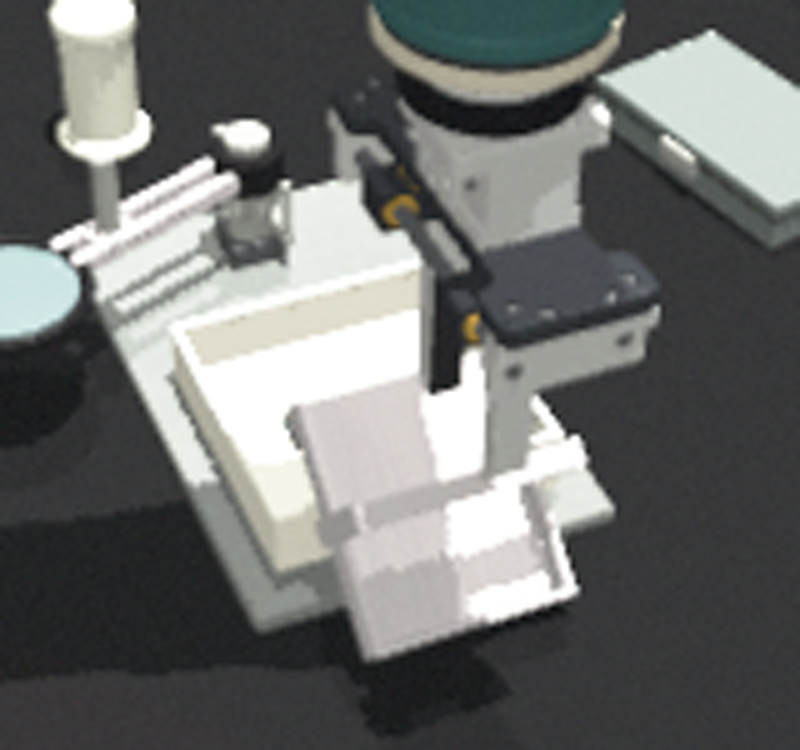

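```bash
python3 -m creep '[{"hand":56,"delta_pos":[15,0,-3],"yaw":0},{"hand":56,"delta_pos":[30,0,-5],"yaw":0},{"hand":56,"delta_pos":[45,0,-5],"yaw":0},{"hand":56,"delta_pos":[55,0,-5],"yaw":0},{"hand":56,"delta_pos":[55,0,-5],"yaw":0}]'
python3 -c "
from h import *
c=snap('side','s20')
crop(c,'s20e',190,130,350,280,5)
"
```

```text
clock: 18.8
tcp_pos: [0.551, 0.0003, 0.2766]
tcp_rot: [0.706, 0.02, 0.707, -0.02]
ft_force: [0.1, -0.2, -0.3]
opening: 0.056
```

View pics/s20e.png

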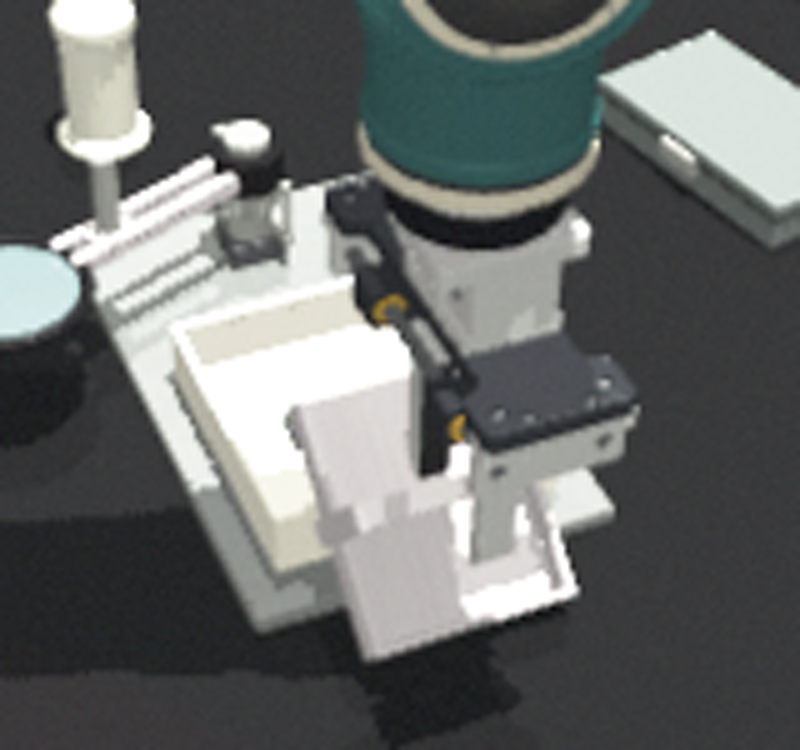

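```bash
python3 -m creep '[{"hand":56,"delta_pos":[2,0,-7],"yaw":0},{"hand":15,"delta_pos":[2,0,-7],"yaw":0},{"hand":5,"delta_pos":[2,0,-7],"yaw":0},{"hand":5,"delta_pos":[2,0,-7],"yaw":0},{"hand":5,"delta_pos":[2,0,-7],"yaw":0},{"hand":5,"delta_pos":[2,0,-7],"yaw":0},{"hand":5,"delta_pos":[2,0,-7],"yaw":0}]' 12
python3 -c "
from h import *
c=snap('side','s21')
crop(c,'s21e',190,130,350,280,5)
"
```

```text
clock: 19.55
tcp_pos: [0.5442, 0.0008, 0.2758]
tcp_rot: [0.707, 0.02, 0.707, -0.02]
ft_force: [0.7, 1.8, 0.7]
opening: 0.0177
```

View pics/s21e.png

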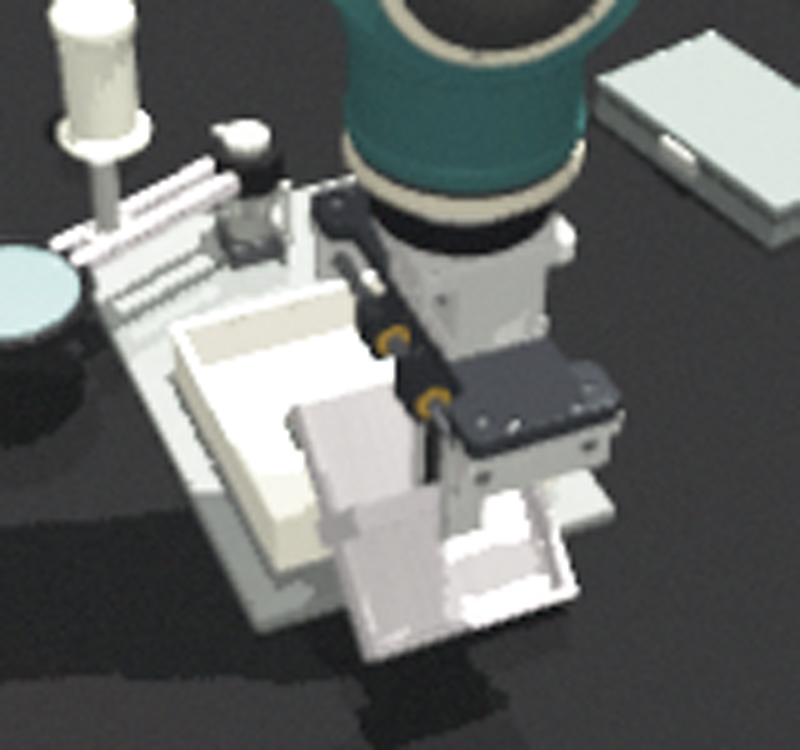

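```bash
python3 -m creep '[{"hand":5,"delta_pos":[-4,-2,0],"yaw":0},{"hand":5,"delta_pos":[-10,-6,0],"yaw":0},{"hand":5,"delta_pos":[-18,-10,0],"yaw":0},{"hand":5,"delta_pos":[-28,-14,0],"yaw":0},{"hand":5,"delta_pos":[-40,-20,0],"yaw":0},{"hand":5,"delta_pos":[-52,-26,0],"yaw":0}]' 12
python3 -m creep '[{"hand":5,"delta_pos":[-12,-12,0],"yaw":0},{"hand":5,"delta_pos":[-18,-27,0],"yaw":0},{"hand":5,"delta_pos":[-18,-45,0],"yaw":0},{"hand":5,"delta_pos":[-18,-60,0],"yaw":0}]' 30
python3 -c "
from h import *
goto(.5,-.2,.08,1.515)
c=snap('side','s22')
crop(c,'s22e',190,130,350,280,5)
"
```

```text
clock: 20.2
tcp_pos: [0.5426, -0.0259, 0.329]
tcp_rot: [0.707, 0.02, 0.707, -0.02]
ft_force: [-0.6, 0.0, -2.9]
opening: 0.0177
clock: 20.6
tcp_pos: [0.539, -0.0871, 0.3461]
tcp_rot: [0.707, 0.02, 0.707, -0.02]
ft_force: [-1.2, -0.1, -2.1]
opening: 0.017
clock 20.6 grasp [ 0.5391 -0.0871  0.1657] yang 1.5141 delta mm [  85.7 -114.9  -32.7] yaw -0.0009 F [-1.2146 -0.1295 -2.0792] open 0.017039476238342954
```

View pics/s22e.png

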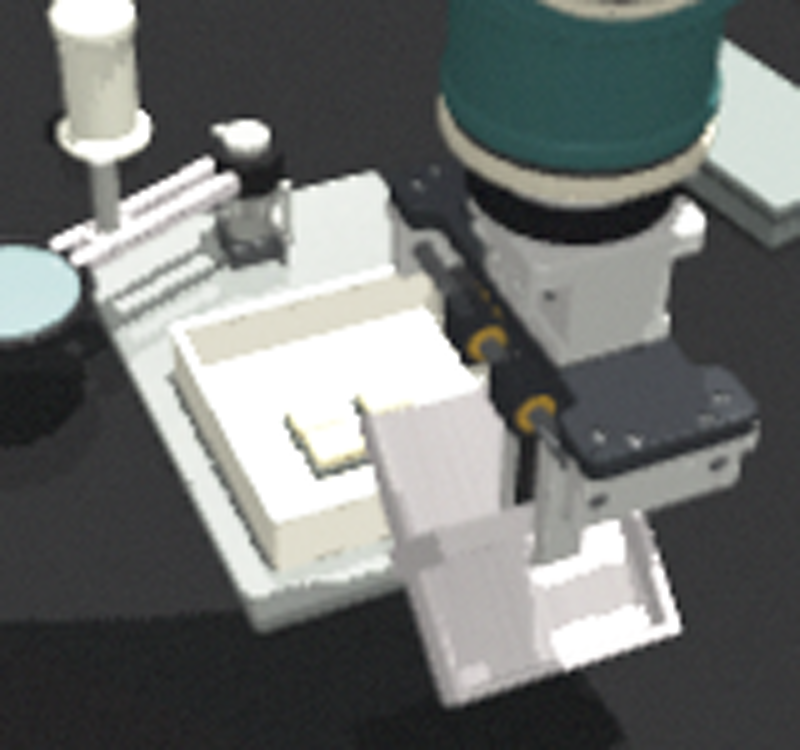

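```bash
python3 -c "
from h import *
goto(.51,-.31,.11,1.515)"
python3 -m creep '[{"hand":5,"delta_pos":[0,-15,-1],"yaw":0},{"hand":5,"delta_pos":[0,-40,-4],"yaw":0},{"hand":5,"delta_pos":[0,-75,-7],"yaw":0},{"hand":5,"delta_pos":[0,-110,-10],"yaw":0},{"hand":5,"delta_pos":[0,-145,-13],"yaw":0},{"hand":5,"delta_pos":[10,-180,-15],"yaw":0},{"hand":5,"delta_pos":[22,-205,-16],"yaw":0},{"hand":5,"delta_pos":[35,-220,-17],"yaw":0},{"hand":5,"delta_pos":[48,-224,-17],"yaw":0},{"hand":5,"delta_pos":[55,-224,-17],"yaw":0}]' 
python3 -c "
from h import *
goto(.51,-.31,.11,1.515)
c=snap('side','s23')
crop(c,'s23e',250,230,410,400,4)
"
```

```text
clock 20.65 grasp [ 0.5387 -0.0895  0.1657] yang 1.5117 delta mm [  55.9 -221.7  -15.7] yaw -0.0033 F [-1.8443 -3.2691 -2.6671] open 0.01742744271510449
clock: 21.65
tcp_pos: [0.5095, -0.3081, 0.2893]
tcp_rot: [0.706, 0.02, 0.707, -0.02]
ft_force: [-0.1, 0.4, -2.4]
opening: 0.0169
clock 21.65 grasp [ 0.5092 -0.308   0.1089] yang 1.5144 delta mm [-1.1 -1.9  0.9] yaw -0.0006 F [-0.0566  0.3818 -2.4281] open 0.016918409215065437
```

View pics/s23e.png

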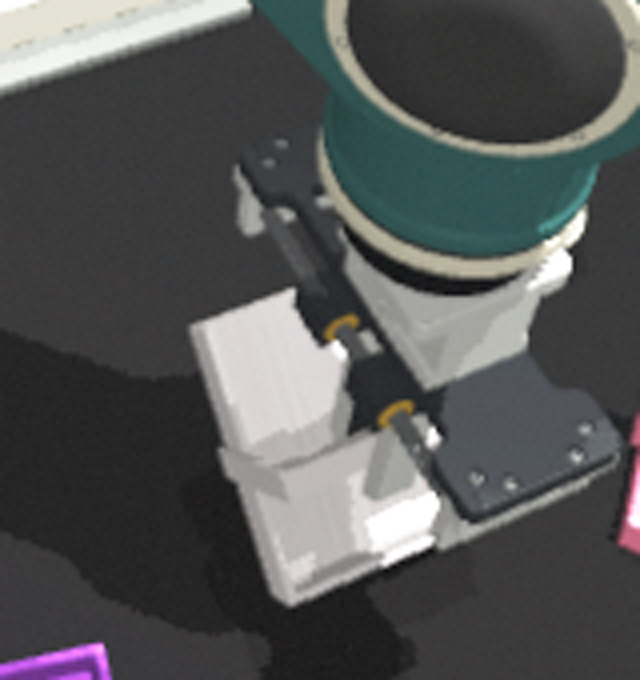

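```bash
python3 -m creep '[{"hand":5,"delta_pos":[4,0,0],"yaw":0},{"hand":5,"delta_pos":[8,0,0],"yaw":0},{"hand":5,"delta_pos":[11,0,0],"yaw":0}]' 
python3 -m creep '[{"hand":5,"delta_pos":[2,0,0],"yaw":0},{"hand":5,"delta_pos":[4,0,0],"yaw":0}]' 
python3 -m creep '[{"hand":5,"delta_pos":[2,0,0],"yaw":0},{"hand":5,"delta_pos":[3,0,0],"yaw":0}]'
```

```text
clock: 22.0
tcp_pos: [0.5102, -0.3073, 0.2798]
tcp_rot: [0.707, 0.019, 0.707, -0.019]
ft_force: [-0.9, -0.0, -2.6]
opening: 0.0169
clock: 22.2
tcp_pos: [0.51, -0.3077, 0.2758]
tcp_rot: [0.707, 0.02, 0.707, -0.02]
ft_force: [-3.5, 1.3, 6.3]
opening: 0.0173
clock: 22.4
tcp_pos: [0.5098, -0.3087, 0.2747]
tcp_rot: [0.707, 0.02, 0.706, -0.02]
ft_force: [-14.1, 6.4, 44.9]
opening: 0.0172
```

```bash
python3 -m creep '[{"hand":20,"delta_pos":[-2,0,0],"yaw":0},{"hand":26,"delta_pos":[-2,0,0],"yaw":0},{"hand":28,"delta_pos":[-2,6,0],"yaw":0},{"hand":28,"delta_pos":[2,14,0],"yaw":0},{"hand":28,"delta_pos":[6,22,0],"yaw":0},{"hand":28,"delta_pos":[10,30,0],"yaw":0},{"hand":28,"delta_pos":[14,38,0],"yaw":0},{"hand":28,"delta_pos":[18,46,0],"yaw":0},{"hand":28,"delta_pos":[20,54,0],"yaw":0},{"hand":28,"delta_pos":[20,60,0],"yaw":0}]' 
python3 -c "
from h import *
goto(.51,-.31,.11,1.515)
c=snap('side','s24')
crop(c,'s24e',250,230,410,400,4)
"
```

```text
clock: 23.4
tcp_pos: [0.5132, -0.2473, 0.2524]
tcp_rot: [0.707, 0.02, 0.707, -0.02]
ft_force: [-0.7, -0.6, -1.0]
opening: 0.0277
clock 23.4 grasp [ 0.5131 -0.2473  0.072 ] yang 1.5151 delta mm [-38.  -62.8   0.3] yaw 0.0001 F [-0.6951 -0.5682 -0.9796] open 0.027721766632738804
```

View pics/s24e.png

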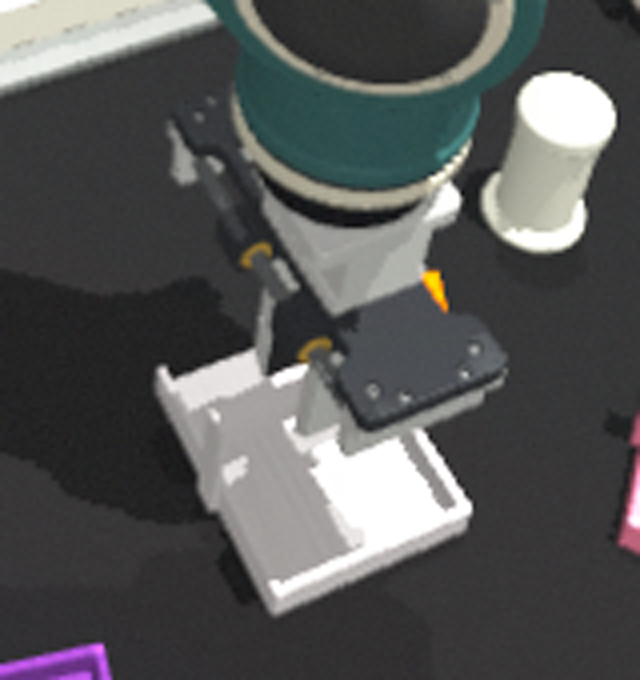

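```bash
python3 -m creep '[{"hand":60,"delta_pos":[0,0,0],"yaw":0},{"hand":60,"delta_pos":[0,0,0],"yaw":0},{"hand":60,"delta_pos":[0,0,0],"yaw":0},{"hand":60,"delta_pos":[-15,0,0],"yaw":0},{"hand":60,"delta_pos":[-40,0,0],"yaw":0},{"hand":60,"delta_pos":[-80,0,0],"yaw":0},{"hand":60,"delta_pos":[-120,0,0],"yaw":0},{"hand":60,"delta_pos":[-130,0,0],"yaw":0}]' 
python3 -c "
from h import *
print(bot.read_state()['joints'])
goto(.476,.268,.2,2.5)
c=snap('side','s25')
crop(c,'s25e',250,230,410,400,4)
"
```

```text
clock: 24.25
tcp_pos: [0.5133, -0.2489, 0.3876]
tcp_rot: [0.709, 0.02, 0.705, -0.021]
ft_force: [0.5, 0.0, -1.1]
opening: 0.0601
[-0.1703  0.4119  0.7291  1.7914 -0.3137  1.0514  2.188 ]
clock 24.25 grasp [ 0.5143 -0.2492  0.2072] yang 1.5141 delta mm [  6.2 514.2 -67.6] yaw -0.9859 F [ 0.4558  0.0227 -1.1244] open 0.06010459588238666
```

View pics/s25e.png

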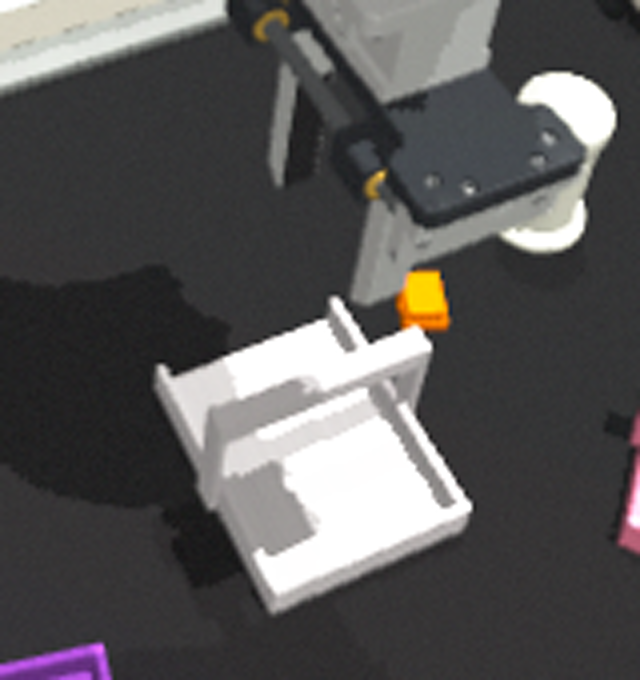

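```bash
python3 -m creep '[{"hand":45,"delta_pos":[0,40,-5],"yaw":0},{"hand":45,"delta_pos":[0,80,-10],"yaw":0},{"hand":45,"delta_pos":[0,125,-16],"yaw":0},{"hand":45,"delta_pos":[0,170,-22],"yaw":0},{"hand":45,"delta_pos":[0,215,-28],"yaw":0},{"hand":45,"delta_pos":[0,260,-34],"yaw":0},{"hand":45,"delta_pos":[0,305,-40],"yaw":0},{"hand":45,"delta_pos":[0,350,-46],"yaw":0},{"hand":45,"delta_pos":[0,395,-52],"yaw":0},{"hand":45,"delta_pos":[0,440,-58],"yaw":0}]' 
python3 -c "
from h import *
print(bot.read_state()['joints'])
goto(.476,.268,.2,1.9)"
```

```text
clock: 25.3
tcp_pos: [0.4792, 0.1963, 0.3824]
tcp_rot: [0.707, 0.02, 0.707, -0.02]
ft_force: [0.9, 0.9, 0.4]
opening: 0.0451
[-0.9409  0.2835  0.584   1.9177 -0.1851  0.9939  1.2412]
clock 25.3 grasp [0.4791 0.1962 0.202 ] yang 1.5148 delta mm [ 2.  71.5 -7.1] yaw -0.3852 F [0.8755 0.9244 0.364 ] open 0.04512042573452487
```

```bash
python3 -m creep '[{"hand":45,"delta_pos":[0,24,-2],"yaw":-0.13},{"hand":45,"delta_pos":[0,48,-5],"yaw":-0.26},{"hand":45,"delta_pos":[0,71,-7],"yaw":-0.385},{"hand":45,"delta_pos":[0,71,-7],"yaw":-0.385}]' 
python3 -c "
from h import *
print(bot.read_state()['joints'])
goto(.476,.268,.110,1.9)
c=snap('top','t26');crop(c,'t26e',120,130,320,300,4)
c=snap('side','s26');crop(c,'s26e',150,100,310,250,5)
"
```

```text
clock: 25.7
tcp_pos: [0.4761, 0.2685, 0.3819]
tcp_rot: [0.697, -0.119, 0.697, 0.119]
ft_force: [0.5, -0.6, -0.5]
opening: 0.045
[-0.9596  0.3263  0.4757  1.8474 -0.1747  1.0098  1.4958]
clock 25.7 grasp [0.4759 0.2685 0.2015] yang 1.9076 delta mm [91.5 -0.5  0. ] yaw 0.0076 F [ 0.538  -0.5874 -0.5048] open 0.04495915190821485
```

View pics/t26e.png

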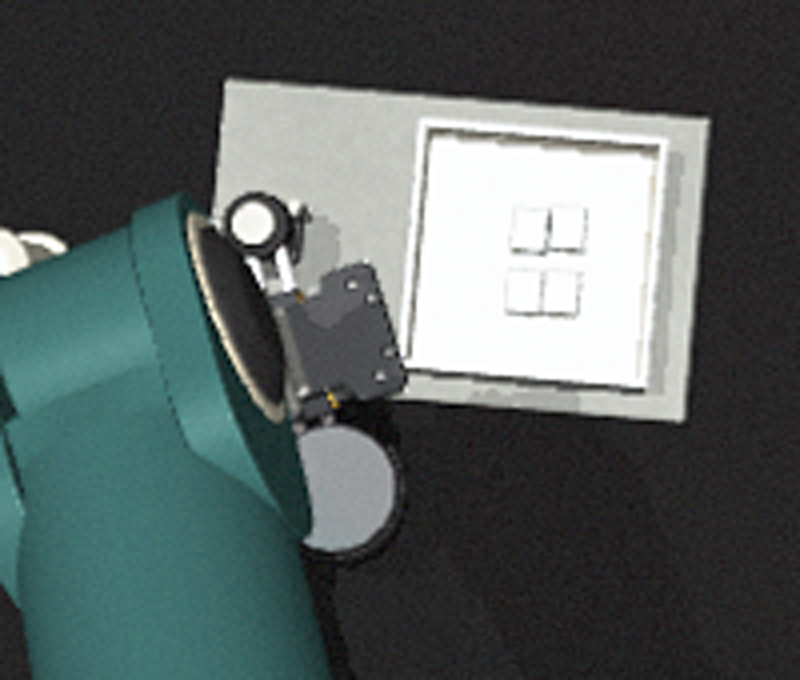

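View pics/s26e.png

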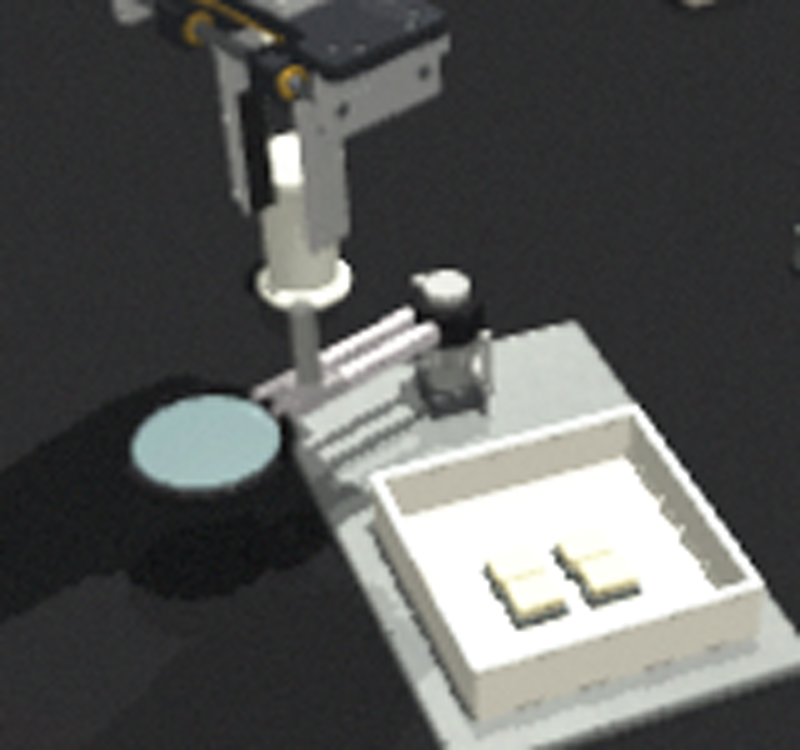

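```bash
python3 -m creep '[{"hand":45,"delta_pos":[20,0,0],"yaw":0},{"hand":45,"delta_pos":[40,0,0],"yaw":0},{"hand":45,"delta_pos":[60,0,0],"yaw":0},{"hand":45,"delta_pos":[80,0,0],"yaw":0},{"hand":45,"delta_pos":[92,0,0],"yaw":0},{"hand":45,"delta_pos":[92,0,0],"yaw":0}]' 
python3 -c "
from h import *
goto(.476,.268,.110,1.9)
c=snap('side','s27');crop(c,'s27e',150,100,310,250,5)
"
```

```text
clock: 26.4
tcp_pos: [0.4766, 0.265, 0.2895]
tcp_rot: [0.697, -0.116, 0.698, 0.115]
ft_force: [-0.1, -0.0, 0.4]
opening: 0.0446
clock 26.4 grasp [0.4763 0.2647 0.1091] yang 1.898 delta mm [-1.   3.3  0.8] yaw -0.002 F [-0.0733 -0.0085  0.3663] open 0.044640693355627294
```

View pics/s27e.png

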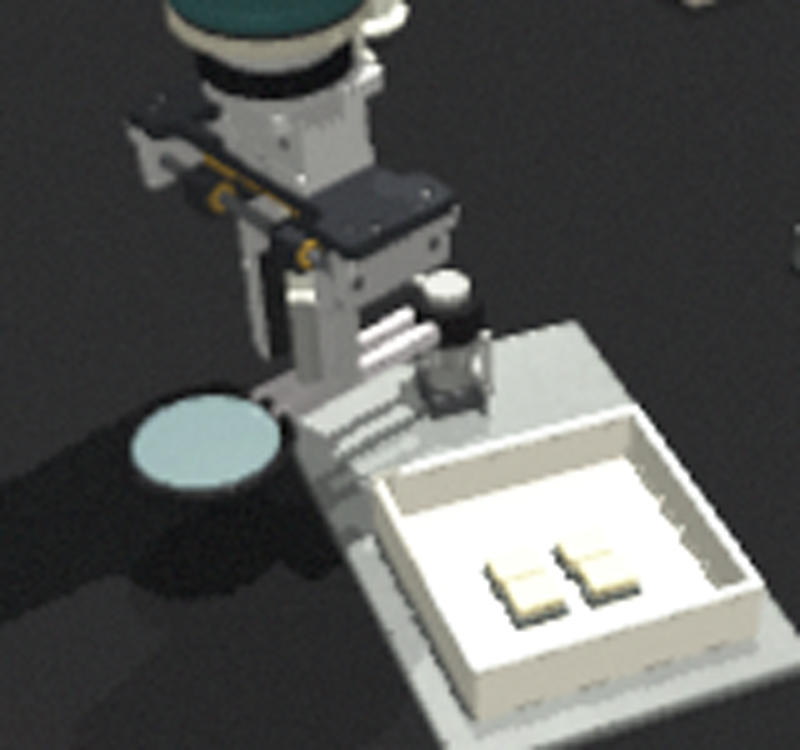

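```bash
python3 -m creep '[{"hand":20,"delta_pos":[0,0,0],"yaw":0},{"hand":5,"delta_pos":[0,0,0],"yaw":0},{"hand":5,"delta_pos":[0,0,0],"yaw":0},{"hand":5,"delta_pos":[0,0,0],"yaw":0},{"hand":5,"delta_pos":[0,0,0],"yaw":0},{"hand":5,"delta_pos":[0,0,0],"yaw":0}]' 30
python3 -c "
from h import *
goto(.476,.268,.110,1.9)
import numpy as np
q,R,g=tool()
piv=SO+SR@np.array([0,.17,0]);print(piv, np.hypot(*(g-piv)[:2]), np.arctan2(*(g-piv)[[1,0]])-SA+np.pi/2+1.2-0)
"
```

```text
clock: 27.05
tcp_pos: [0.4768, 0.2662, 0.2911]
tcp_rot: [0.698, -0.116, 0.697, 0.116]
ft_force: [-2.7, 1.5, 7.2]
opening: 0.0135
clock 27.05 grasp [0.4768 0.2663 0.1107] yang 1.9004 delta mm [ 0.7  1.8 -0.3] yaw 0.0004 F [-2.6966  1.5124  7.2091] open 0.01347797040146564
[0.57   0.3017 0.    ] 0.09966691784062184 0.048233031799788995
```

```bash
python3 -c "
from h import *
q,R,g=tool();c=np.array([.570,.3017]);r=g[:2]-c
for t in np.arange(.1,1.31,.1):
    ct,st=np.cos(t),np.sin(t);p=np.array([[ct,-st],[st,ct]])@r+c
    d=R.T@np.array([*(p-g[:2]),0])*1000;print(round(t,2),d.round(1),p)
"
```

```text
0.1 [-0.  -9.9  0.8] [0.4808 0.2572]
0.2 [ -0.  -19.7   2.6] [0.4857 0.2485]
0.3 [ -0.  -29.3   5.4] [0.4915 0.2404]
0.4 [ -0.  -38.5   9.1] [0.498  0.2329]
0.5 [ -0.  -47.3  13.8] [0.5052 0.226 ]
0.6 [ -0.  -55.7  19.3] [0.5131 0.2199]
0.7 [ -0.  -63.4  25.5] [0.5215 0.2146]
0.8 [ -0.  -70.4  32.6] [0.5305 0.2102]
0.9 [ -0.  -76.8  40.3] [0.5398 0.2067]
1.0 [ -0.  -82.3  48.6] [0.5494 0.2042]
1.1 [ -0.  -86.9  57.4] [0.5593 0.2026]
1.2 [ -0.  -90.7  66.6] [0.5692 0.2021]
1.3 [ -0.  -93.5  76.1] [0.5792 0.2025]
```

```bash
python3 -m creep '[{"hand":5,"delta_pos":[0,-5,0],"yaw":-0.03},{"hand":5,"delta_pos":[0,-10,1],"yaw":-0.07},{"hand":5,"delta_pos":[0,-15,2],"yaw":-0.1},{"hand":5,"delta_pos":[0,-20,3],"yaw":-0.14},{"hand":5,"delta_pos":[0,-29,5],"yaw":-0.2},{"hand":5,"delta_pos":[0,-38,9],"yaw":-0.28},{"hand":5,"delta_pos":[0,-47,14],"yaw":-0.35},{"hand":5,"delta_pos":[0,-52,16],"yaw":-0.39},{"hand":5,"delta_pos":[0,-56,19],"yaw":-0.42},{"hand":5,"delta_pos":[0,-56,19],"yaw":-0.42}]' 30
python3 -c "
from h import *
q,R,g=tool();print(g,q['ft_force'],q['opening'],q['joints'])
c=np.array([.570,.3017]);r=g[:2]-c;print(np.hypot(*r),np.arctan2(r[1],r[0]))
c=snap('side','s28');crop(c,'s28e',150,100,310,250,5)
for t in np.arange(.1,.81,.1):
    ct,st=np.cos(t),np.sin(t);p=np.array([[ct,-st],[st,ct]])@r+[.570,.3017]
    d=R.T@np.array([*(p-g[:2]),0])*1000;print(round(t,2),d.round(1))
"
```

```text
clock: 28.05
tcp_pos: [0.513, 0.2188, 0.291]
tcp_rot: [0.658, -0.259, 0.658, 0.259]
ft_force: [-8.6, 1.0, 12.8]
opening: 0.0137
[0.5128 0.2189 0.1106] [-8.5912  1.0171 12.8175] 0.013700747827166264 [-0.735   0.4548  0.3478  1.8902 -0.2047  0.8315  2.0399]
0.10064857449377987 -2.1747395795671762
0.1 [-0.  -9.7  2.7]
0.2 [ -0.  -19.1   6.3]
0.3 [ -0.  -28.1  10.8]
0.4 [ -0.  -36.6  16.2]
0.5 [ -0.  -44.5  22.4]
0.6 [ -0.  -51.7  29.4]
0.7 [ -0.1 -58.2  37.1]
0.8 [ -0.1 -64.   45.3]
```

View pics/s28e.png

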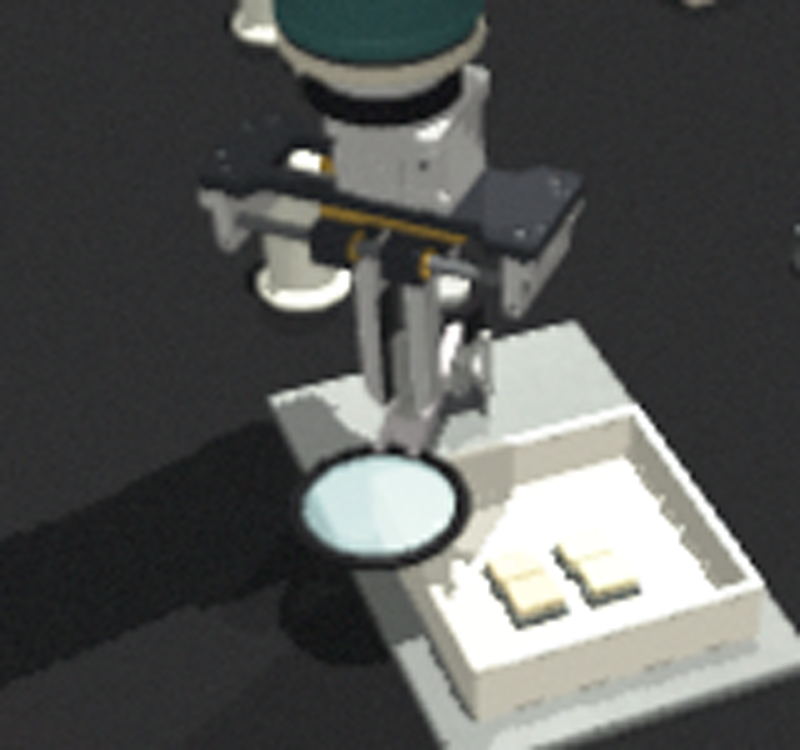

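```bash
python3 -m creep '[{"hand":5,"delta_pos":[0,-5,1],"yaw":-0.03},{"hand":5,"delta_pos":[0,-10,3],"yaw":-0.07},{"hand":5,"delta_pos":[0,-19,6],"yaw":-0.12},{"hand":5,"delta_pos":[0,-28,11],"yaw":-0.18},{"hand":5,"delta_pos":[0,-36,16],"yaw":-0.24},{"hand":5,"delta_pos":[0,-40,19],"yaw":-0.27},{"hand":5,"delta_pos":[0,-40,19],"yaw":-0.27}]' 40
python3 -c "
from h import *
q,R,g=tool();print(g,q['ft_force'],q['opening'],q['joints'])
c=np.array([.570,.3017]);r=g[:2]-c;print(np.hypot(*r),np.arctan2(r[1],r[0]))
for t in np.arange(.02,.2,.02):
    ct,st=np.cos(t),np.sin(t);p=np.array([[ct,-st],[st,ct]])@r+[.570,.3017]
    d=R.T@np.array([*(p-g[:2]),0])*1000;print(round(t,2),d.round(1))
"
```

```text
clock: 28.8
tcp_pos: [0.5542, 0.2025, 0.291]
tcp_rot: [0.617, -0.345, 0.617, 0.345]
ft_force: [-8.2, 0.0, 13.2]
opening: 0.0131
[0.5541 0.2025 0.1106] [-8.1571  0.0277 13.1619] 0.013139346312823746 [-0.6229  0.4993  0.286   1.8067 -0.1794  0.8615  2.3384]
0.10051548837742241 -1.7297164607219822
0.02 [-0.  -1.9  0.8]
0.04 [-0.  -3.7  1.6]
0.06 [-0.  -5.5  2.5]
0.08 [-0.  -7.3  3.4]
0.1 [-0.  -9.1  4.3]
0.12 [ -0.  -10.8   5.3]
0.14 [ -0.  -12.6   6.3]
0.16 [ -0.  -14.3   7.3]
0.18 [ -0.  -16.    8.4]
```

```bash
python3 -m creep '[{"hand":5,"delta_pos":[0,-3,1],"yaw":0},{"hand":5,"delta_pos":[0,-5.5,2.5],"yaw":0},{"hand":5,"delta_pos":[0,-7.3,3.4],"yaw":0},{"hand":5,"delta_pos":[0,-7.3,3.4],"yaw":0}]'
python3 -m creep '[{"hand":5,"delta_pos":[0,-1,0.5],"yaw":0},{"hand":5,"delta_pos":[0,-1.8,0.9],"yaw":0},{"hand":5,"delta_pos":[0,-1.8,0.9],"yaw":0}]'
python3 -c "
from h import *
q,R,g=tool();print(g,q['ft_force'],q['opening'])
c=np.array([.570,.3017]);r=g[:2]-c;print(np.hypot(*r),np.arctan2(r[1],r[0]))
"
```

```text
clock: 29.2
tcp_pos: [0.5618, 0.2018, 0.291]
tcp_rot: [0.617, -0.345, 0.618, 0.345]
ft_force: [-8.8, -0.1, 12.6]
opening: 0.0135
clock: 29.5
tcp_pos: [0.5637, 0.2017, 0.291]
tcp_rot: [0.617, -0.345, 0.618, 0.345]
ft_force: [-8.1, -0.4, 11.4]
opening: 0.0132
[0.5635 0.2017 0.1106] [-8.1108 -0.4063 11.4193] 0.013187944760420326
0.10017184970752323 -1.6356734268348299
```

Nearly at the stop (estimate -1.627); small steps until the force jumps.

```bash
python3 -m creep '[{"hand":5,"delta_pos":[0,-1,0.5],"yaw":0},{"hand":5,"delta_pos":[0,-1,0.5],"yaw":0}]'
python3 -m creep '[{"hand":5,"delta_pos":[0,-1,0.6],"yaw":0},{"hand":5,"delta_pos":[0,-1,0.6],"yaw":0}]'
python3 -m creep '[{"hand":5,"delta_pos":[0,-1,0.6],"yaw":0},{"hand":5,"delta_pos":[0,-1,0.6],"yaw":0}]'
python3 -c "
from h import *
q,R,g=tool();print(g,q['ft_force'],q['opening'])
c=np.array([.570,.3017]);r=g[:2]-c;print(np.hypot(*r),np.arctan2(r[1],r[0]))
"
```

```text
clock: 29.7
tcp_pos: [0.5648, 0.2016, 0.291]
tcp_rot: [0.617, -0.345, 0.618, 0.345]
ft_force: [-8.9, -1.2, 11.3]
opening: 0.013
clock: 29.9
tcp_pos: [0.566, 0.2017, 0.2911]
tcp_rot: [0.617, -0.345, 0.618, 0.345]
ft_force: [-8.6, 0.0, 10.0]
opening: 0.0135
clock: 30.1
tcp_pos: [0.5671, 0.2016, 0.2911]
tcp_rot: [0.617, -0.345, 0.618, 0.345]
ft_force: [-9.5, 0.1, 12.5]
opening: 0.0133
[0.5669 0.2016 0.1107] [-9.4797  0.1228 12.5444] 0.013306826642430727
0.10013083724560873 -1.6021903808168987
```

```bash
python3 -m creep '[{"hand":5,"delta_pos":[0,-1,0.6],"yaw":0},{"hand":5,"delta_pos":[0,-1,0.6],"yaw":0}]'
python3 -m creep '[{"hand":5,"delta_pos":[0,-1,0.6],"yaw":0},{"hand":5,"delta_pos":[0,-1,0.6],"yaw":0}]'
python3 -m creep '[{"hand":5,"delta_pos":[0,-1,0.6],"yaw":0},{"hand":5,"delta_pos":[0,-1,0.6],"yaw":0}]'
python3 -c "
from h import *
q,R,g=tool();print(g,q['ft_force'],q['opening'])
c=np.array([.570,.3017]);r=g[:2]-c;print(np.hypot(*r),np.arctan2(r[1],r[0]))
c=snap('side','s29');crop(c,'s29e',150,100,310,250,5)
c=snap('top','t29');crop(c,'t29e',120,130,320,300,4)
"
```

```text
clock: 30.3
tcp_pos: [0.5678, 0.2017, 0.291]
tcp_rot: [0.616, -0.345, 0.618, 0.346]
ft_force: [-14.7, 0.2, 16.6]
opening: 0.013
clock: 30.5
tcp_pos: [0.5685, 0.2017, 0.291]
tcp_rot: [0.616, -0.344, 0.619, 0.346]
ft_force: [-21.8, -0.8, 21.4]
opening: 0.0133
clock: 30.7
tcp_pos: [0.5692, 0.2018, 0.2909]
tcp_rot: [0.615, -0.344, 0.619, 0.346]
ft_force: [-28.3, -1.4, 28.0]
opening: 0.0133
[0.5681 0.2018 0.1105] [-28.2955  -1.397   27.9724] 0.013293277175483885
0.09991377199029965 -1.5899757320356402
```

View pics/s29e.png

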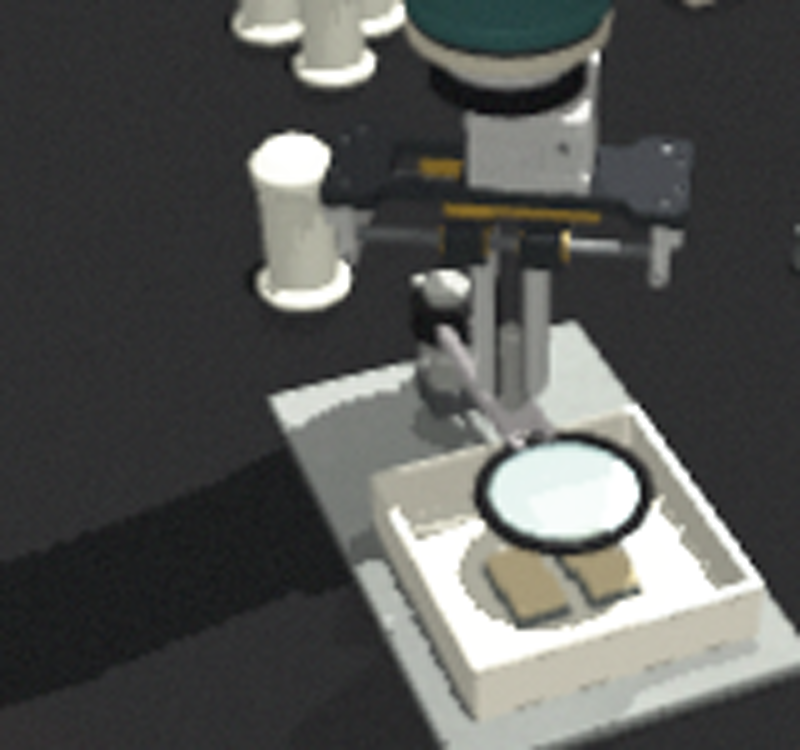

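View pics/t29e.png

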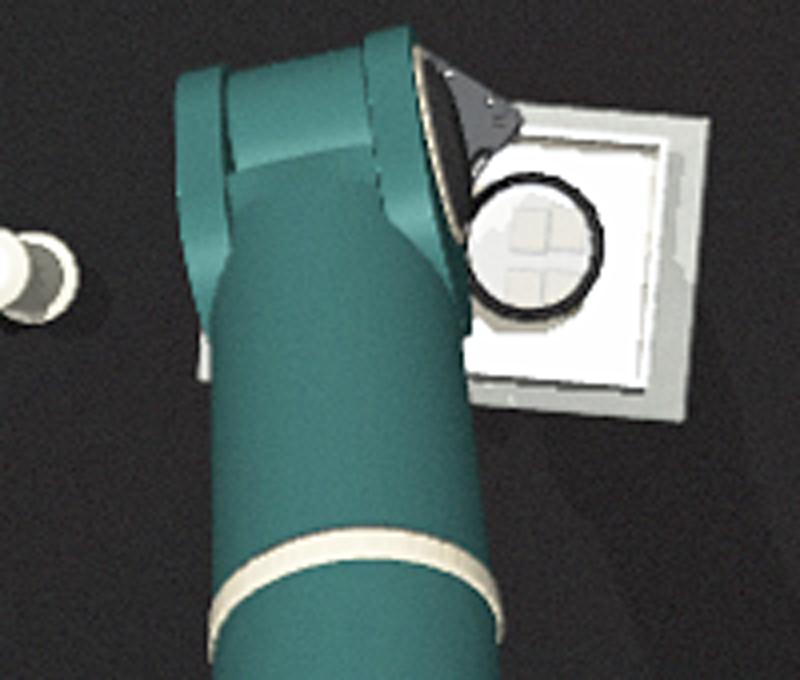

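```bash
python3 -m creep '[{"hand":5,"delta_pos":[0,0,0],"yaw":0},{"hand":5,"delta_pos":[0,0,0],"yaw":0},{"hand":5,"delta_pos":[0,0,0],"yaw":0},{"hand":5,"delta_pos":[0,0,0],"yaw":0}]'
python3 -c "
from h import *
q,R,g=tool();print(g,q['ft_force'],q['opening'],np.abs(q['joint_velocities']).max())
c=snap('side','s30');a=load('pics/s29.npz')
d=np.abs(c['pixels'].astype(int)-a['pixels']).max(2);print((d>25).sum())
"
```

```text
clock: 31.2
tcp_pos: [0.5691, 0.2019, 0.2909]
tcp_rot: [0.615, -0.344, 0.619, 0.346]
ft_force: [-27.8, -0.9, 27.0]
opening: 0.0132
[0.568  0.2018 0.1105] [-27.8012  -0.8677  26.9615] 0.013211940186141045 0.0015630547569734125
17
```

View pics/s30.png

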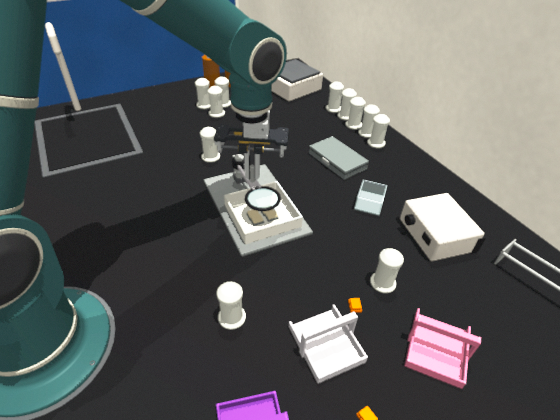

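The side view shows the empty tray flat on the bench at about (328,345). All three jars stand at their starting pixels, and the lens is over the dish at about (262,198) with the blocks beneath it. The arm is steady, so I'm handing in.

```bash
python3 -c "
from rig import bot
print(bot.job_done())"
```

```text
the job is handed in; nothing more can be done
None
```

I tipped all four blocks into the dish, set the empty tray upright on the bench, and handed in at about 31 s with the lens arm gripped hard against its stop. The hand-in call gives no verdict, so what follows rests on my own checks.

**Tipping:** This took more than one try.
- The first tip on the dish rim, about 0.12 rad with the bar still loosely held, moved no blocks. A free tip to about 0.43 rad didn't either.
- I then pinched the tray's back wall and raised it until the blocks slid off. The later top and side pictures show all four flat in the dish.

**Tray:** While I drew it clear it slipped from the fingers and leaned against the rim. I gripped it again by the bar and set it down upright, about 0.38 m from the dish centre. It looks flat and empty in the last picture.

**Lens arm:** The fingers grip the peg at 40 N. The side force rose from about 9 N to 28 N over the last few millimetres, which means the arm is on its stop. My stop angle from the stand's pose was about 0.03 rad short of where contact came, so I went by the force. At the end everything was still, with joint speeds below 0.002 rad/s.

**Jars:** All three stand where they started in the side view. Nothing fell, and the highest wrist force I saw was about 45 N, in readings taken at the end of each move.

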